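Couple the rinse nozzle to the bench's quick-release water outlet

TASK

Fit the rinse nozzle into the quick coupler on the bench: push the coupler's spring sleeve down by its lever and swing the lever under the catch so that it stays back by itself, press the plug end of the nozzle gently into the socket until you feel it firmly on its seat, then swing the lever out again and let the sleeve spring back up so that the nozzle is locked in. The seat's depth is not known beforehand and its seal is delicate, so feel for it, and leave the film canister, brush and lens jar alone.

Things in the scene. Friction and masses are not known exactly. Their poses are not given: they have to be found in the camera images.
- coupler: Upright quick coupler fixed to the bench: dark steel foot plate 130 x 110 x 12 mm, brass body 54 mm across up to 26 mm high, on it a vertical brass socket tube with an aluminium spring sleeve round it. Origin under the plate's centre on the bench, z up along the bore. Its -x axis points along the lever when the lever is not swung.
- mouth (a point): Centre of the socket's mouth, 82 mm above the bench, on the bore's axis; axes as the coupler's. Bore 26 mm across, with a 3 mm wide lead-in flare, 44 mm outside. Inside, three jaws close the bore to 18 mm while the sleeve is up, so the plug cannot enter; with the sleeve hooked down they are clear.
- catch (a point): Middle of the underside of the catch's ledge, 50 mm above the bench and 39 mm from the bore's axis. The catch is a dark steel hook standing on the foot plate; its ledge (29 x 11 x 6 mm) reaches over the lever's thin arm when that is pushed down and swung more than about 0.3 rad. Its post stands at the far end of the swing.
- sleeve (a joint): How far the aluminium sleeve (56 mm across, 28 mm tall, top 72 mm above the bench when up) is pulled back, m: 0 = fully forward (up), grows downward, hard stop at 0.013. A spring pushes it up: 7 N at 0, 13.5 N at the stop. It must be at 0.0105 or more to pass under the ledge and then rests hooked at about 0.010.
- sleeve_turn (a joint): swing of the sleeve with its lever about the bore's axis, rad: 0 = lever along the coupler's -x, grows anticlockwise seen from above (towards the coupler's -y), stop at 0.62. Hooked between about 0.4 and 0.62; free to go up and down below about 0.15. Light friction, no spring.
- lever_grip (a point): Middle of the lever's black upright paddle, the place to pinch: 76 mm from the bore's axis, 66 mm above the bench when the sleeve is up. Paddle 10 mm thick (across the swing), 32 mm long (radially), from 47 to 81 mm above the bench; an arm 8 mm wide, 10 mm tall (50 to 60 mm above the bench) joins it to the sleeve. Its -x axis points radially outward, z up.
- nozzle: Loose rinse nozzle, 94 mm tall, about 0.15 kg, upright in its rest, plug down. Origin at the centre of the plug's flat end, z up. From below: steel collar 24 mm across from 0 to 9 mm, neck 16 mm to 29 mm, shank 24 mm to 52 mm, black ribbed grip 26 mm across from 52 to 88 mm, small spout. Grip about 72 mm above the origin; lower, the fingers meet the socket. Stays seated when let go.
- nozzle_rest: Grey block 64 x 64 x 16 mm fixed to the bench, with a round hole 27 mm across and 10 mm deep in which the nozzle stands. Origin under its centre.
- film_can_1: film canister with grey lid, 34 mm across, 51 mm tall, bystander; origin under its centre
- brush: flat wooden-backed dusting brush lying on the bench, 51 x 85 x 12 mm, bystander; origin under its centre
- lens_case: clear screw jar with a black lid holding a lens, 54 mm across, 42 mm tall, bystander; origin under its centre
- valve (a joint): How far the hidden valve piston in the socket is pushed in by the plug's end, m: 0 = shut, 0.008 = fully open with the plug on its seat. It drags with 6 N, has no spring and stays where it is left. It tells nothing of the seat's depth until it is touched.
- bore_36 (a point): Point on the bore's axis 36 mm below the mouth. The hidden seat lies 0 to 13 mm below it, varying from start to start. 8 mm above the seat the plug's end meets a valve piston, which yields at a steady 6 N; on the seat a stiff seal resists, 20 N per mm more. 10 to 16 N in all shows it seated; over 22 N damages the seal.
Mind the look-alikes: they are no part of the job. Leave any blue or orange look-alike of the nozzle alone.

How it is judged:
By the outcome, as a careful person would: the job done as asked, in the order asked, and still so for the second after the job is handed in, with the robot touching nothing.
It also fails if it takes over 61 s, if anything falls off the work surface, if the arm or the gripper's body presses on something with over 40 N, if the wrist force passes 120 N, or if a joint passes its speed limit or range.

ROBOT

A 7-joint arm with a two-finger parallel gripper is mounted at the origin on a cart in front of the work surface, level with it; the furniture and walls round the work are solid. World frame = base frame: x ahead of the robot, y to its left, z up, the work surface at z = 0. Lengths are in m, angles in rad, forces in N, time in s.
With the tool pointing down it reaches from about 0.425 to 0.875 m from the base axis. Payload 4.7 kg.
Tool frame: the origin (TCP) lies on the centre line of the jaws, within the pads' length; the fingertips stand 8 mm ahead of it and the grasp point (between the pads) lies 11 mm behind it; z points along the fingers, y is the direction in which the jaws open and shut (so a half turn about z gives the same grasp; the last joint's range is limited). The gripper opens to 87 mm and grips with 3 to 60 N. Pads are 19 mm wide; open, the fingers measure 117 mm over their backs; the gripper's body (75 mm by 190 mm) begins 51 mm behind the grasp point.
Start: joints at [1.201, 0.321, -0.07, 1.45, 0.023, 1.371, -0.057], TCP at [0.243, -0.603, 0.203] pointing down, gripper open.
Joint ranges: [-2.86, 2.86], [-0.3, 2.09], [-1.38, 1.24], [0.06, 2.45], [-1.56, 4.7], [0.09, 2.05], [-2.69, 2.69]. Speed limits (rad/s): [2.57, 2.57, 3.14, 3.14, 3.14, 3.14, 3.14].

INTERFACE

Orientations are given as a rotation vector (axis times angle).
In Python, from bench import status, optics, order gives the robot as it stands.
- The arm moves only by the tool step_arm, never from a script. Its argument "rows" is a list of rows, each a list of 3 entries, a list of its own where there are three numbers: the turn, a rotation vector about the tool's x, y, z in degrees, then the shift along the tool's x, y, z in mm, then the finger opening in mm, from 0 to 87. A call has 1 to 12 rows; each row shifts and turns the pose as measured when the row begins, along the tool's axes as they then stand; what a row does not reach is not made up. A row lasts 1/12 s, in which the tool goes at most 41.7 mm and 7.16 degrees, less where a joint would pass 70% of its speed; a pose out of reach is approached as far as the arm can. A call is refused whole if a number of a shift passes 41.7 or a number of a turn 7.16, either way. A call with a gripper value outside its range is refused whole. The fingers move at their own pace and stop on an object; "grip_force" is the grip in N (left out, the last holds). Time passes only in rows, so rows that do not move let the fingers close. It gives the time, the measured TCP pose, the force and the opening at its end, in the units of the state.
- status.get_state(): the state, without advancing time (a new reading comes with each control period).
- optics.get_image(name): name is "scene" or "top"; returns a dict with "frame" (384x512x3 uint8, red, green, blue), "range_z" (384x512 float32, m along the optical axis (not along the pixel's ray), 0 where there is no reading), "K" (3x3 intrinsics, pixels), "k1" (the pictures are not rectified: a ray, as slopes to the right and down, at radius r is drawn at 1 + k1 r^2 times it, then the intrinsics apply), "R" (3x3) and "t" (3): a world point X has camera coordinates R X + t. Camera axes: x right, y down, z forward; pixel columns grow to the right and rows downward; lengths in m; the calibration is good to about 2 mm. A picture is of the moment at which its call begins.
- order.close_job(): hands the job in, once; it reports no verdict.
The state is a dict: "time": time; "joint_positions": joint angles; "qd": joint speeds; "joint_torque": joint torques, N m; "position": TCP position; "tool_rot": TCP orientation; "ft_force": force on the tool from outside, world axes, zero at the start; "torque": the same for the moment, N m; "grip_width": opening from 0.0 (shut) to 1.0 (fully open).
Only numpy, scipy, OpenCV 4.12 (cv2) and the standard library are available. Lean on these libraries where they do the work, as an engineer would, in place of code of your own. Each camera call takes 0.05 s, during which the arm holds its last target.

## Working session

There is one attempt and no reset: what is moved stays moved. The work goes in short steps, Python scripts to look and compute and a tool call to move; the robot and the scene stay as the last step left them, time stands still between calls to the robot, and variables do not carry over. Pictures are saved under pics/ and viewed, and the job is handed in when it is done.

Besides the shell and the picture viewer there is one more tool, called as name([rows], argument=value, ...), one row to a line, values as JSON. step_arm: Moves the arm, as the interface text tells. Its arguments: {"type":"object","properties":{"rows":{"type":"array"},"grip_force":{"type":"number"}},"required":["rows"]}

```bash
mkdir -p pics; ls
python3 - <<'E'
from bench import status, optics
import cv2,numpy as np
print(status.get_state())
for n in("scene","top"):
    d=optics.get_image(n); cv2.imwrite(f"pics/{n}0.png",d["frame"][:,:,::-1]); np.savez(f"{n}0.npz",**d)
    print(n,d["K"],d["k1"],d["R"],d["t"])
E
```

```text
pics
{'time': 0.0, 'joint_positions': array([ 1.20108513,  0.32183536, -0.07007602,  1.45170862,  0.02258352,
        1.37076603, -0.05690695]), 'qd': array([-0.00221765,  0.00096065,  0.00056172, -0.0007254 ,  0.00126086,
       -0.00037738,  0.0008383 ]), 'joint_torque': array([-5.76020702e-04, -4.91286027e+01, -4.03909441e-01, -3.12529099e+01,
       -6.37792144e-02,  4.36710985e-02,  1.74448469e-04]), 'position': array([ 0.24312574, -0.60217336,  0.20163656]), 'tool_rot': array([-3.08207447e+00, -5.98857211e-01,  7.08487591e-04]), 'ft_force': array([ 0.05780607, -0.23021169,  0.29749871]), 'torque': array([ 0.01095103,  0.04741254, -0.0255965 ]), 'grip_width': 1.0033364596263687}
scene [[414.44973193   0.         259.73425204]
 [  0.         414.44973193 186.7242845 ]
 [  0.           0.           1.        ]] -0.1283631456764313 [[-0.51936918 -0.85440383  0.01580354]
 [-0.36720164  0.20643669 -0.90694368]
 [ 0.77163372 -0.47684169 -0.42095535]] [0.16086245 0.27557671 0.44731664]
top [[498.40293457   0.         262.41223938]
 [  0.         498.40293457 187.77335639]
 [  0.           0.           1.        ]] 0.004183638124633109 [[-0.01625369 -0.99983873 -0.00763793]
 [-0.99717329  0.01676986 -0.07324068]
 [ 0.07335695  0.00642591 -0.99728505]] [-0.10905523  0.54343803  1.02774615]
```

View pics/scene0.png

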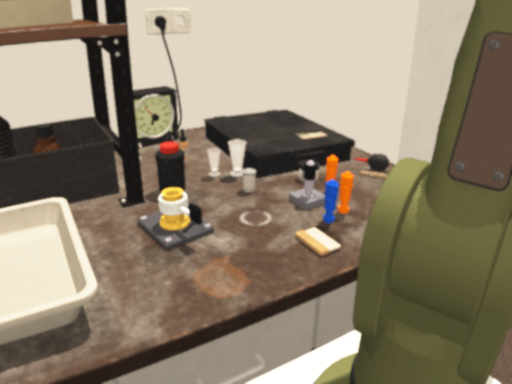

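View pics/top0.png

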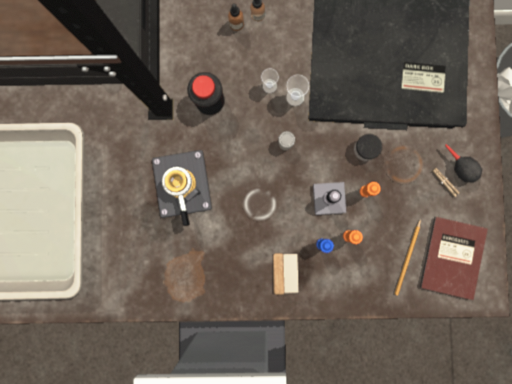

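The scene view shows the coupler near (173,212), with its black paddle at (195,213). The nozzle in its grey rest is at (310,180), and the blue/orange look-alikes are around (330–347,190). In the top view, the coupler is at (180,182), the paddle at (184,216) and the nozzle at (333,197). I'll zoom in.

Run:
```python
import cv2,numpy as np
t=np.load("top0.npz")["frame"][:,:,::-1]; s=np.load("scene0.npz")["frame"][:,:,::-1]
a=cv2.resize(t[140:240,140:240],(400,400),interpolation=cv2.INTER_CUBIC)
b=cv2.resize(t[140:240,290:390],(400,400),interpolation=cv2.INTER_CUBIC)
cv2.imwrite("pics/z1.png",np.hstack([a,b]))
a=cv2.resize(s[165:265,125:225],(400,400),interpolation=cv2.INTER_CUBIC)
b=cv2.resize(s[140:240,270:370],(400,400),interpolation=cv2.INTER_CUBIC)
cv2.imwrite("pics/z2.png",np.hstack([a,b]))
```

```text
(no output)
```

View pics/z1.png

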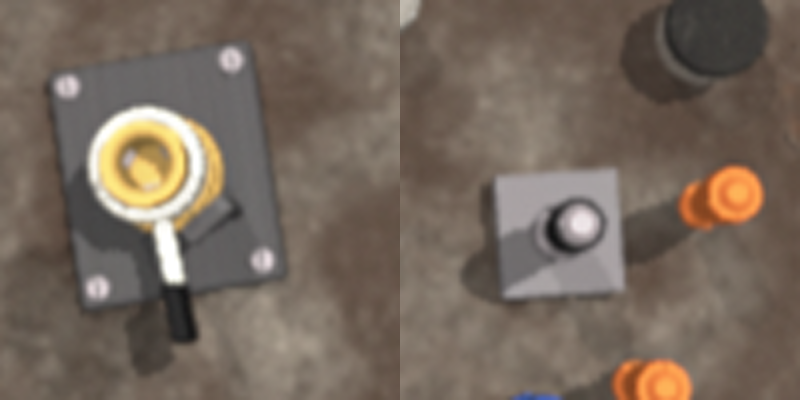

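View pics/z2.png

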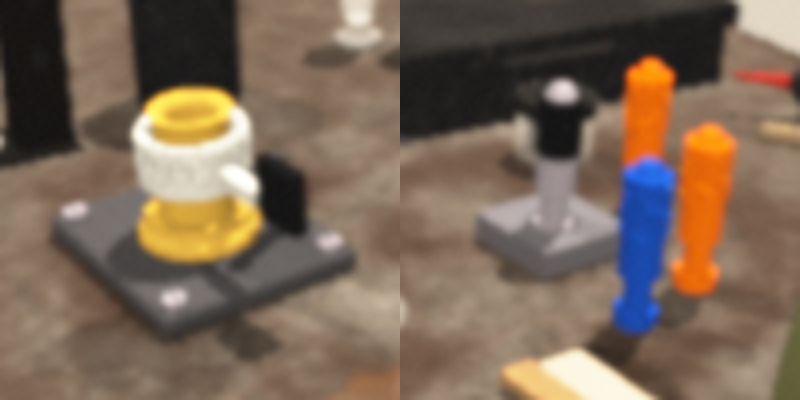

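```bash
cat > h.py <<'E'
import numpy as np,cv2
def ray(d,uv):
    K=d["K"];uv=np.atleast_2d(uv).astype(float)
    xd=(uv[:,0]-K[0,2])/K[0,0];yd=(uv[:,1]-K[1,2])/K[1,1]
    x,y=xd.copy(),yd.copy()
    for _ in range(30):
        f=1+float(d["k1"])*(x*x+y*y); x,y=xd/f,yd/f
    return np.c_[x,y,np.ones(len(x))]
def onplane(d,uv,z):
    r=ray(d,uv)@d["R"]; c=-d["R"].T@d["t"]
    return c+r*((z-c[2])/r[:,2])[:,None]
def cloud(d):
    v,u=np.mgrid[0:384,0:512]; r=ray(d,np.c_[u.ravel(),v.ravel()])
    P=(r*d["range_z"].ravel()[:,None]-d["t"])@d["R"]
    P[d["range_z"].ravel()==0]=np.nan
    return P.reshape(384,512,3)
def proj(d,X):
    c=np.atleast_2d(X)@d["R"].T+d["t"]; s=c[:,:2]/c[:,2:]; s=s*(1+float(d["k1"])*(s**2).sum(1,keepdims=True))
    return s*[d["K"][0,0],d["K"][1,1]]+[d["K"][0,2],d["K"][1,2]]
E
python3 - <<'E'
from h import *
t=dict(np.load("top0.npz"));s=dict(np.load("scene0.npz"))
# screws in top (z=12)
uv=np.array([[68,86],[232,59],[98,289],[263,260]])/4+140-0.4
P=onplane(t,uv,.013);print("screws",P.round(4),P.mean(0).round(4))
a=(P[0]-P[2])+(P[1]-P[3]);b=(P[0]-P[1])+(P[2]-P[3]);print("yaw",np.arctan2(a[1],a[0]),np.arctan2(-b[0],b[1]))
uv=np.array([[75,211],[173,299],[330,242]])/4+[125,165]-0.4
P=onplane(s,uv,.013);print("scene screws",P.round(4))
uv=np.array([[495,178],[616,168],[503,299],[625,292]])/4+[190,140]-0.4
P=onplane(t,uv,.016);print("rest",P.round(4),P.mean(0).round(4))
for n,d in(("top",t),("scene",s)):
    C=cloud(d);f=d["frame"].astype(int);hsv=cv2.cvtColor(d["frame"],cv2.COLOR_RGB2HSV)
    yel=(hsv[...,0]>15)&(hsv[...,0]<32)&(hsv[...,1]>120)&(C[...,2]>.074)&(C[...,2]<.095)
    v,u=np.where(yel&(np.abs(C[...,1]-.1)<.25))
    p=C[v,u];print(n,"ring",len(p),p.mean(0).round(4),p.min(0).round(4),p.max(0).round(4),u.min(),u.max(),v.min(),v.max())
    # cloud of nozzle
    m=(C[...,2]>.05)&(np.abs(C[...,0]-.5)<.4)&(hsv[...,2]<200)
    if n=="top": reg=(slice(180,215),slice(315,350))
    else: reg=(slice(158,182),slice(298,322))
    q=C[reg];k=m[reg]&(hsv[reg][...,1]<90);q=q[k];print(n,"nozzle",len(q),np.median(q,0).round(4),q.min(0).round(4),q.max(0).round(4))
    q=C[reg];print(q[::4,::4,2].round(3))
E
```

```text
screws [[0.6027 0.106  0.013 ]
 [0.6156 0.0187 0.013 ]
 [0.4946 0.0902 0.013 ]
 [0.5085 0.003  0.013 ]] [0.5553 0.0545 0.013 ]
yaw 0.1449472050473894 0.15242417449978446
scene screws [[0.6038 0.1063 0.013 ]
 [0.4969 0.0911 0.013 ]
 [0.5093 0.0032 0.013 ]]
rest [[ 0.5478 -0.2255  0.016 ]
 [ 0.552  -0.2893  0.016 ]
 [ 0.484  -0.2282  0.016 ]
 [ 0.4867 -0.2922  0.016 ]] [ 0.5176 -0.2588  0.016 ]
top ring 166 [0.5531 0.0536 0.0801] [0.5354 0.0341 0.0744] [0.5717 0.0731 0.0856] 166 185 172 190
top nozzle 137 [ 0.5175 -0.2549  0.0936] [ 0.506  -0.2716  0.0612] [ 0.5315 -0.2454  0.1017]
[[ 0.002  0.001 -0.004 -0.001  0.001  0.     0.001  0.004 -0.001]
 [ 0.011  0.017  0.019  0.014  0.015  0.013  0.014  0.018 -0.001]
 [ 0.014  0.013  0.016  0.017  0.017  0.017  0.018  0.016 -0.004]
 [ 0.015  0.018  0.015  0.007  0.093  0.099  0.092  0.015 -0.   ]
 [ 0.013  0.015  0.015  0.081  0.097  0.098  0.095  0.016  0.001]
 [ 0.02   0.017  0.016  0.049  0.092  0.092  0.092  0.014 -0.002]
 [ 0.014  0.016  0.016  0.015  0.014  0.013  0.022  0.02  -0.003]
 [ 0.017  0.017  0.014  0.017  0.016  0.019  0.014  0.017 -0.002]
 [ 0.013  0.018  0.017  0.017  0.016  0.017  0.012  0.015  0.001]]
scene ring 179 [0.5544 0.0556 0.0792] [0.533 0.033 0.074] [0.5762 0.0753 0.0831] 162 183 187 199
scene nozzle 219 [ 0.51   -0.25    0.0772] [ 0.5034 -0.2698  0.0508] [ 0.5294 -0.2427  0.1003]
[[ 0.036  0.034  0.032  0.03   0.029  0.027]
 [ 0.024  0.042  0.093  0.099  0.041  0.015]
 [ 0.012  0.041  0.09   0.092  0.091  0.039]
 [ 0.001  0.029  0.08   0.083  0.081  0.025]
 [-0.002  0.019  0.07   0.073  0.071 -0.001]
 [-0.001  0.008  0.062  0.062  0.059  0.   ]]
```

Run:
```python
from h import *
t=dict(np.load("top0.npz"));s=dict(np.load("scene0.npz"))
def show(n,d,m,z):
    c,_=cv2.findContours(m.astype(np.uint8),cv2.RETR_EXTERNAL,cv2.CHAIN_APPROX_NONE);c=max(c,key=len)
    e=cv2.fitEllipse(c);print(n,e,onplane(d,[e[0]],z).round(4));return e
C=cloud(t);hsv=cv2.cvtColor(t["frame"],cv2.COLOR_RGB2HSV)
m=np.zeros((384,512),bool);r=(slice(180,215),slice(315,350));m[r]=(C[r][...,2]>.085);show("noz top",t,m,.094)
yel=(hsv[...,0]>15)&(hsv[...,0]<32)&(hsv[...,1]>120)&(C[...,2]>.074)
m=np.zeros((384,512),bool);r=(slice(165,200),slice(160,195));m[r]=yel[r];show("mouth top",t,m,.082)
m=np.zeros((384,512),bool);r=(slice(195,230),slice(165,200));m[r]=(hsv[r][...,2]<60)&(C[r][...,2]>.06);
p=C[m];print("paddle",m.sum(),p.mean(0),p.min(0),p.max(0)); v,u=np.where(m)
P=onplane(t,np.c_[u,v],.081);print(P.mean(0),P.min(0),P.max(0)); q=P[:,:2]-P[:,:2].mean(0);print(np.linalg.svd(q)[2][0], np.arctan2(*(-(np.array([.0545,.555])-P[:,[1,0]].mean(0)))))
for X in ([.555,.0545,.082],): print(proj(t,X),proj(s,X))
hs=cv2.cvtColor(s["frame"],cv2.COLOR_RGB2HSV);CS=cloud(s)
# scene nozzle grip: edges per row
for v in range(164,196,3):
    row=CS[v,295:330];k=np.where((row[:,0]>.49)&(row[:,0]<.54)&(row[:,2]>.02))[0]+295
    if len(k):
        z=np.nanmedian(row[k-295,2]); u=(k.min()+k.max())/2
        print(v,k.min(),k.max(),z.round(3),[proj(s,[.518,y,z])[0].round(1) for y in(-.254,-.257)])
```

```text
noz top ((334.1722412109375, 195.72084045410156), (12.625408172607422, 12.787558555603027), 55.19027328491211) [[ 0.5182 -0.2579  0.094 ]]
mouth top ((175.59967041015625, 180.81773376464844), (18.31122398376465, 19.340885162353516), 60.89183807373047) [[0.5537 0.0532 0.082 ]]
paddle 88 [0.47995946 0.03697258 0.07744133] [0.46609086 0.03043472 0.06025403] [0.49386197 0.04521484 0.08376578]
[0.47990423 0.0364014  0.081     ] [0.46608826 0.02920327 0.081     ] [0.49382791 0.04492383 0.081     ]
[-0.96190591 -0.27338071] -2.9050958475154824
[[174.94661964 180.15521751]] [[172.44787081 191.10295283]]
164 305 329 0.094 [array([308.9, 163.6]), array([309.9, 163.4])]
167 304 329 0.088 [array([308.7, 165.9]), array([309.8, 165.6])]
170 304 329 0.081 [array([308.5, 168.9]), array([309.5, 168.7])]
173 304 329 0.073 [array([308.3, 172. ]), array([309.3, 171.8])]
176 304 329 0.067 [array([308.1, 174.6]), array([309.1, 174.4])]
179 304 329 0.058 [array([307.9, 178.1]), array([308.9, 177.8])]
182 304 313 0.052 [array([307.7, 180.6]), array([308.7, 180.4])]
185 304 313 0.044 [array([307.5, 183.5]), array([308.5, 183.3])]
188 305 312 0.037 [array([307.3, 186.6]), array([308.3, 186.3])]
191 305 311 0.027 [array([307. , 190.3]), array([308., 190.])]
194 309 310 0.021 [array([306.8, 192.7]), array([307.9, 192.5])]
```

Run:
```python
from h import *
t=dict(np.load("top0.npz"))
C=cloud(t);hsv=cv2.cvtColor(t["frame"],cv2.COLOR_RGB2HSV)
m=((hsv[...,0]<15)|((hsv[...,0]>100)&(hsv[...,0]<130)))&(hsv[...,1]>150)&(C[...,2]>.06)
n,l,st,c=cv2.connectedComponentsWithStats(m.astype(np.uint8))
for i in range(1,n):
    if st[i,4]>40:
        p=C[l==i];x=np.median(p,0);d=x[:2]-[.518,-.2575];print(c[i].round(1),x.round(3),"dist",np.hypot(*d).round(3),"dir deg",np.degrees(np.arctan2(d[1],d[0])).round(0),p[:,2].max().round(3))
```

```text
[203.1  86.6] [ 0.733 -0.007  0.115] dist 0.33 dir deg 49.0 0.12
[371.8 188.4] [ 0.531 -0.332  0.088] dist 0.076 dir deg -80.0 0.095
[354.1 236.3] [ 0.439 -0.295  0.088] dist 0.087 dir deg -155.0 0.095
[325.6 245.3] [ 0.423 -0.239  0.089] dist 0.097 dir deg 169.0 0.096
```

```bash
cat > go.py <<'E'
import sys,numpy as np
from bench import status
from scipy.spatial.transform import Rotation as Ro
def go(target,yawdeg):
    s=status.get_state();R=Ro.from_rotvec(s["tool_rot"]);M=R.as_matrix()
    d=np.array(target)-s["position"]
    a=np.radians(yawdeg);D=np.array([[np.cos(a),np.sin(a),0],[np.sin(a),-np.cos(a),0],[0,0,-1]])
    rv=(R.inv()*Ro.from_matrix(D)).as_rotvec()
    print("t",round(s["time"],2),"pos",s["position"].round(4),"yaw",np.degrees(np.arctan2(M[1,0],M[0,0])).round(2),"tool z",M[:,2].round(3),"F",s["ft_force"].round(2),"T",s["torque"].round(2),"w",round(s["grip_width"]*87,1))
    print("world delta mm",(d*1000).round(1)," tool shift mm",(M.T@d*1000).round(1)," turn deg",np.degrees(rv).round(2))
if __name__=="__main__": v=[float(x) for x in sys.argv[1:]]; go(v[:3],v[3])
E
python3 go.py .50 -.28 .2 12; python3 go.py .48 .039 .2 12
```

```text
t 0.1 pos [ 0.2431 -0.6023  0.2018] yaw 21.99 tool z [-0.001  0.002 -1.   ] F [-0.36 -0.19  0.11] T [0.07 0.02 0.01] w 87.1
world delta mm [256.9 322.3  -1.8]  tool shift mm [ 358.8 -202.6    2.1]  turn deg [-0.1   0.01  9.99]
t 0.1 pos [ 0.2431 -0.6023  0.2018] yaw 21.99 tool z [-0.001  0.002 -1.   ] F [-0.36 -0.19  0.11] T [0.07 0.02 0.01] w 87.1
world delta mm [236.9 641.3  -1.8]  tool shift mm [ 459.7 -505.9    2.6]  turn deg [-0.1   0.01  9.99]
```

step_arm([
  [[0,0,0],[30,-17,0],40],
  [[0,0,0],[30,-17,0],40],
  [[0,0,0],[30,-17,0],40],
  [[0,0,0],[30,-17,0],40],
  [[0,0,0],[30,-17,0],40],
  [[0,0,0],[30,-17,0],40],
  [[0,0,0],[30,-17,0],40],
  [[0,0,0],[30,-17,0],40],
  [[0,0,0],[30,-17,0],40],
  [[0,0,0],[30,-17,0],40],
  [[0,0,5],[30,-17,0],40],
  [[0,0,5],[28,-17,0],40],
], grip_force=40)

```text
time: 1.1
position: [0.5013, -0.2752, 0.1931]
tool_rot: [-3.122, -0.287, 0.02]
ft_force: [0.2, 0.5, -0.8]
grip_width: 0.461
```

```bash
python3 go.py .48 .039 .15 12
```

```text
t 1.1 pos [ 0.5013 -0.2752  0.1931] yaw 10.51 tool z [-0.013  0.005 -1.   ] F [ 0.25  0.48 -0.77] T [-0.   -0.03 -0.04] w 40.1
world delta mm [-21.3 314.2 -43.1]  tool shift mm [  36.9 -312.5   44.9]  turn deg [-0.42  0.69 -1.5 ]
```

step_arm([
  [[0,0,0],[4,-35,0],40],
  [[0,0,0],[4,-35,0],40],
  [[0,0,0],[4,-35,0],40],
  [[0,0,0],[4,-35,5],40],
  [[0,0,0],[4,-35,5],40],
  [[-0.2,0.3,-0.7],[4,-35,5],40],
  [[-0.2,0.3,-0.7],[4,-35,5],40],
  [[0,0,0],[4,-35,10],40],
  [[0,0,0],[4,-33,10],40],
  [[0,0,0],[0,0,0],40],
])

```text
time: 1.93
position: [0.4767, 0.0626, 0.1497]
tool_rot: [-3.119, -0.339, 0.002]
ft_force: [-0.4, 0.4, -0.2]
grip_width: 0.465
```

```bash
python3 go.py .48 .039 .11 12;python3 - <<'E'
from bench import optics
from h import *
d=optics.get_image("top");np.savez("top1.npz",**d);e=optics.get_image("scene")
a=cv2.resize(d["frame"][120:240,130:250],(390,390),interpolation=cv2.INTER_CUBIC)
b=cv2.resize(e["frame"][120:240,110:230],(390,390),interpolation=cv2.INTER_CUBIC)
cv2.imwrite("pics/a1.png",np.hstack([a,b])[:,:,::-1])
E
```

```text
t 1.93 pos [0.4767 0.0626 0.1497] yaw 12.41 tool z [-0.002  0.004 -1.   ] F [-0.4   0.37 -0.19] T [0.06 0.06 0.  ] w 40.4
world delta mm [  3.3 -23.6 -39.7]  tool shift mm [-1.8 24.  39.6]  turn deg [-0.27  0.06  0.41]
```

View pics/a1.png

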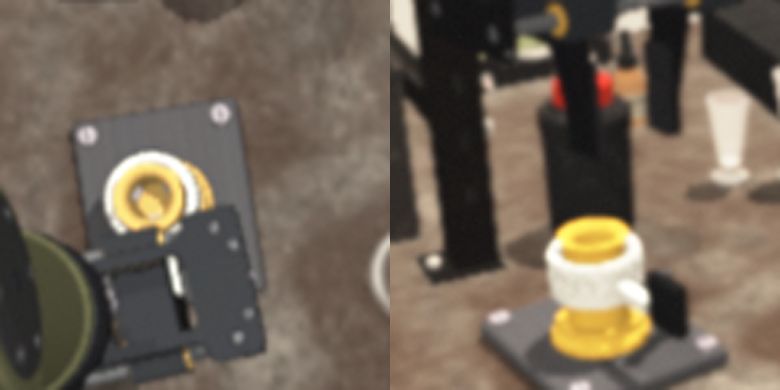

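The top view shows the open jaws straddling the coupler, about 24 mm too far in +y. The paddle at (181,310) in the crop sits toward the right finger. I'll correct that and descend.

step_arm([
  [[0,0,0],[-1,12,0],40],
  [[-0.2,0,0],[-1,10,0],40],
  [[0,0,0],[0,0,0],40],
  [[0,0,0],[0,0,0],40],
])

```text
time: 2.37
position: [0.4817, 0.0283, 0.1508]
tool_rot: [3.121, 0.32, -0.0]
ft_force: [-0.3, 0.2, -0.2]
grip_width: 0.463
```

```bash
python3 go.py .48 .0385 .058 12
```

```text
t 2.37 pos [0.4817 0.0283 0.1508] yaw 11.7 tool z [ 0.    -0.004 -1.   ] F [-0.27  0.22 -0.24] T [ 0.02 -0.02 -0.02] w 40.3
world delta mm [ -1.7  10.2 -92.8]  tool shift mm [  0.4 -10.7  92.7]  turn deg [ 0.24  0.04 -0.3 ]
```

step_arm([
  [[0,0,0],[0,-5,8],40],
  [[0,0,0],[0,-2,12],40],
  [[0,0,0],[0,0,12],40],
  [[0,0,0],[0,0,10],40],
  [[0,0,0],[0,0,0],40],
  [[0,0,0],[0,0,0],40],
])

```text
time: 2.87
position: [0.4806, 0.0343, 0.1058]
tool_rot: [3.123, 0.31, 0.001]
ft_force: [-0.4, 0.3, 0.3]
grip_width: 0.46
```

```bash
python3 go.py .48 .0385 .058 12
```

```text
t 2.87 pos [0.4806 0.0343 0.1058] yaw 11.34 tool z [ 0.001 -0.003 -1.   ] F [-0.38  0.26  0.32] T [0.01 0.   0.  ] w 40.0
world delta mm [ -0.6   4.2 -47.8]  tool shift mm [ 0.2 -4.4 47.8]  turn deg [ 0.2  -0.02 -0.66]
```

step_arm([
  [[0,0,0],[0,-4,10],40],
  [[0,0,0],[0,0,12],40],
  [[0,0,0],[0,0,12],40],
  [[0,0,0],[0,0,8],40],
  [[0,0,0],[0,0,4],40],
  [[0,0,0],[0,0,0],40],
])

```text
time: 3.37
position: [0.4813, 0.0402, 0.0579]
tool_rot: [3.123, 0.311, 0.007]
ft_force: [0.1, 0.1, -0.6]
grip_width: 0.46
```

```bash
python3 go.py .48 .0385 .058 12
```

```text
t 3.37 pos [0.4813 0.0402 0.0579] yaw 11.36 tool z [ 0.005 -0.003 -1.   ] F [ 0.12  0.11 -0.6 ] T [ 0.02 -0.01  0.03] w 40.0
world delta mm [-1.3 -1.7  0.1]  tool shift mm [-1.6  1.4 -0.1]  turn deg [ 0.2  -0.23 -0.64]
```

Close on the paddle.

step_arm([
  [[0,0,0],[0,0,0],15],
  [[0,0,0],[0,0,0],8],
  [[0,0,0],[0,0,0],5],
  [[0,0,0],[0,0,0],5],
  [[0,0,0],[0,0,0],5],
], grip_force=40)

```text
time: 3.78
position: [0.4827, 0.0405, 0.0595]
tool_rot: [3.123, 0.311, 0.011]
ft_force: [-0.2, -0.2, -0.4]
grip_width: 0.166
```

```bash
python3 go.py .48 .0385 .058 12;python3 - <<'E'
from bench import optics
from h import *
d=optics.get_image("top");np.savez("top1.npz",**d);e=optics.get_image("scene")
a=cv2.resize(d["frame"][120:240,130:250],(390,390),interpolation=cv2.INTER_CUBIC)
b=cv2.resize(e["frame"][120:240,110:230],(390,390),interpolation=cv2.INTER_CUBIC)
cv2.imwrite("pics/a2.png",np.hstack([a,b])[:,:,::-1])
E
```

```text
t 3.78 pos [0.4827 0.0405 0.0595] yaw 11.36 tool z [ 0.007 -0.003 -1.   ] F [-0.24 -0.21 -0.36] T [ 0.02  0.   -0.02] w 14.5
world delta mm [-2.7 -2.  -1.5]  tool shift mm [-3.   1.5  1.5]  turn deg [ 0.23 -0.38 -0.64]
```

View pics/a2.png

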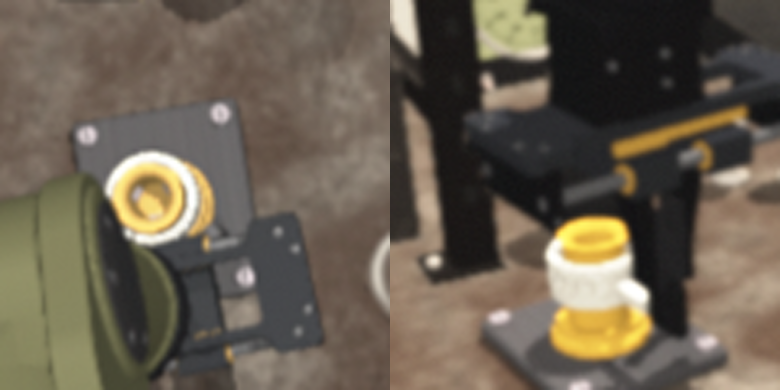

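The jaws are down on either side of the paddle at about (675,300) in the right crop, still closing at 14.5 mm.

step_arm([
  [[0.2,-0.4,0],[-2,0,1],4],
  [[0,0,0],[0,0,0],4],
  [[0,0,0],[0,0,0],4],
  [[0,0,0],[0,0,0],4],
], grip_force=45)

```text
time: 4.22
position: [0.4825, 0.0406, 0.0595]
tool_rot: [3.126, 0.311, 0.005]
ft_force: [1.6, 0.0, -0.8]
grip_width: 0.088
```

```bash
python3 go.py .48 .0385 .044 12
```

```text
t 4.22 pos [0.4825 0.0406 0.0595] yaw 11.36 tool z [ 0.003  0.    -1.   ] F [ 1.58  0.02 -0.83] T [ 0.08 -0.23  0.03] w 7.7
world delta mm [ -2.5  -2.1 -15.5]  tool shift mm [-2.9  1.5 15.4]  turn deg [ 0.02 -0.19 -0.64]
```

step_arm([
  [[0,0,0],[0,0,1.5],4],
  [[0,0,0],[0,0,1.5],4],
  [[0,0,0],[0,0,1.5],4],
], grip_force=45)

```text
time: 4.47
position: [0.4819, 0.0403, 0.0562]
tool_rot: [3.125, 0.311, 0.002]
ft_force: [-3.0, 0.0, 6.1]
grip_width: 0.085
```

```bash
python3 go.py .48 .0385 .044 12
```

```text
t 4.47 pos [0.4819 0.0403 0.0562] yaw 11.36 tool z [ 0.001 -0.001 -1.   ] F [-3.05  0.02  6.15] T [ 0.01  0.39 -0.  ] w 7.4
world delta mm [ -1.9  -1.8 -12.2]  tool shift mm [-2.2  1.4 12.2]  turn deg [ 0.07 -0.07 -0.64]
```

step_arm([
  [[0,0,0],[0,0,2],4],
  [[0,0,0],[0,0,2],4],
  [[0,0,0],[0,0,2],4],
  [[0,0,0],[0,0,2],4],
])

```text
time: 4.8
position: [0.4817, 0.0402, 0.0511]
tool_rot: [3.123, 0.31, -0.0]
ft_force: [-3.5, 0.3, 9.6]
grip_width: 0.092
```

```bash
python3 go.py .48 .0385 .044 12
```

```text
t 4.8 pos [0.4817 0.0402 0.0511] yaw 11.35 tool z [ 0.    -0.003 -1.   ] F [-3.53  0.25  9.6 ] T [0.03 0.68 0.02] w 8.0
world delta mm [-1.7 -1.7 -7.1]  tool shift mm [-2.   1.3  7.1]  turn deg [ 0.18  0.03 -0.65]
```

step_arm([
  [[0,0,0],[0,0,2],4],
  [[0,0,0],[0,0,2],4],
  [[0,0,0],[0,0,2],4],
])

```text
time: 5.05
position: [0.4815, 0.0401, 0.0479]
tool_rot: [3.121, 0.31, -0.003]
ft_force: [-3.1, -0.0, 10.4]
grip_width: 0.09
```

```bash
python3 go.py .48 .0385 .044 12
```

```text
t 5.05 pos [0.4815 0.0401 0.0479] yaw 11.36 tool z [-0.001 -0.005 -1.   ] F [-3.05 -0.05 10.45] T [ 0.04  0.82 -0.  ] w 7.8
world delta mm [-1.5 -1.6 -3.9]  tool shift mm [-1.8  1.3  3.9]  turn deg [ 0.28  0.13 -0.64]
```

step_arm([
  [[0.1,0,0],[0,0,1.8],4],
  [[0.1,0,0],[0,0,1.8],4],
])

```text
time: 5.22
position: [0.4815, 0.0401, 0.0465]
tool_rot: [3.123, 0.311, -0.005]
ft_force: [-3.5, -0.1, 11.6]
grip_width: 0.085
```

```bash
python3 go.py .48 .0385 .044 12;python3 - <<'E'
from bench import optics
from h import *
e=optics.get_image("scene")
b=cv2.resize(e["frame"][170:240,130:220],(720,560),interpolation=cv2.INTER_CUBIC)
cv2.imwrite("pics/a3.png",b[:,:,::-1])
E
```

```text
t 5.22 pos [0.4815 0.0401 0.0465] yaw 11.37 tool z [-0.003 -0.003 -1.   ] F [-3.53 -0.12 11.64] T [-0.06  0.84  0.  ] w 7.4
world delta mm [-1.5 -1.6 -2.5]  tool shift mm [-1.7  1.3  2.5]  turn deg [ 0.15  0.19 -0.63]
```

View pics/a3.png

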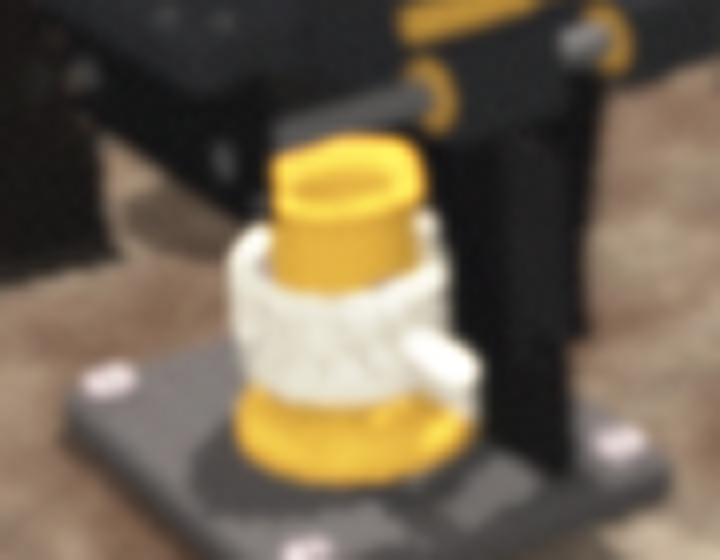

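The sleeve is clearly down, with a brass tube visible above the white sleeve at (345,220). I'll keep going to the stop.

step_arm([
  [[0,0,0],[0,0,1.8],4],
  [[0,0,0],[0,0,1.5],4],
])

```text
time: 5.43
position: [0.4814, 0.04, 0.0455]
tool_rot: [3.122, 0.311, -0.006]
ft_force: [-3.4, -0.2, 11.5]
grip_width: 0.089
```

```bash
python3 go.py .48 .0385 .044 12
```

```text
t 5.43 pos [0.4814 0.04   0.0455] yaw 11.36 tool z [-0.004 -0.005 -1.   ] F [-3.44 -0.22 11.46] T [0.04 0.91 0.04] w 7.7
world delta mm [-1.4 -1.5 -1.5]  tool shift mm [-1.7  1.2  1.5]  turn deg [ 0.22  0.25 -0.64]
```

step_arm([
  [[0,0,0],[0,0,2.2],4],
  [[0,0,0],[0,0,2.2],4],
], grip_force=55)

```text
time: 5.6
position: [0.4807, 0.0397, 0.0442]
tool_rot: [3.12, 0.31, -0.011]
ft_force: [-7.1, -1.8, 20.9]
grip_width: 0.084
```

```bash
python3 go.py .48 .0385 .044 12
```

```text
t 5.6 pos [0.4807 0.0397 0.0442] yaw 11.35 tool z [-0.006 -0.007 -1.   ] F [-7.11 -1.81 20.89] T [-0.19  1.73  0.02] w 7.3
world delta mm [-0.7 -1.2 -0.2]  tool shift mm [-0.9  1.   0.2]  turn deg [ 0.33  0.42 -0.65]
```

step_arm([
  [[0,0,-2.4],[0,3.2,1.0],4],
  [[0,0,-2.4],[0,3.2,1.0],4],
  [[0,0,-2.4],[0,3.2,1.0],4],
])

```text
time: 5.85
position: [0.4842, 0.0308, 0.0457]
tool_rot: [3.09, 0.514, -0.009]
ft_force: [-3.7, -1.7, 9.7]
grip_width: 0.083
```

```bash
cat > sw.py <<'E'
import numpy as np
from go import *
go([.48,.0385,.044],12)
s=status.get_state();d=s["position"][:2]-np.array([.5545,.054]);print("r",np.hypot(*d).round(4),"swing by pos",(np.arctan2(-d[1],-d[0])-.148).round(3))
E
python3 sw.py
```

```text
t 5.85 pos [0.4842 0.0308 0.0457] yaw 18.89 tool z [-0.004 -0.01  -1.   ] F [-3.75 -1.69  9.66] T [-0.06  0.68  0.  ] w 7.3
world delta mm [-4.2  7.7 -1.7]  tool shift mm [-1.4 -8.7  1.7]  turn deg [0.46 0.39 6.89]
r 0.0741 swing by pos 0.171
```

step_arm([
  [[0,0,-1.8],[0,2.4,3.0],4],
  [[0,0,-1.8],[0,2.4,2.5],4],
])

```text
time: 6.02
position: [0.4852, 0.0245, 0.0438]
tool_rot: [3.068, 0.615, -0.015]
ft_force: [-6.7, -1.8, 22.2]
grip_width: 0.084
```

```bash
python3 sw.py
```

```text
t 6.02 pos [0.4852 0.0245 0.0438] yaw 22.68 tool z [-0.007 -0.014 -1.   ] F [-6.73 -1.78 22.17] T [-0.32  1.62  0.05] w 7.3
world delta mm [-5.2 14.   0.2]  tool shift mm [  0.6 -14.9  -0.3]  turn deg [ 0.64  0.62 10.68]
r 0.0753 swing by pos 0.255
```

step_arm([
  [[0.2,0.2,-2.4],[0.2,3.2,1.8],4],
  [[0.2,0.2,-2.4],[0.2,3.2,1.8],4],
  [[0,0,-2.4],[0.2,3.2,1.8],4],
])

```text
time: 6.27
position: [0.4914, 0.0148, 0.0446]
tool_rot: [3.025, 0.818, -0.007]
ft_force: [-4.2, 0.2, 15.0]
grip_width: 0.08
```

```bash
python3 sw.py
```

```text
t 6.27 pos [0.4914 0.0148 0.0446] yaw 30.27 tool z [-0.002 -0.009 -1.   ] F [-4.2   0.17 15.  ] T [-0.04  1.03  0.1 ] w 6.9
world delta mm [-11.4  23.7  -0.6]  tool shift mm [  2.1 -26.2   0.5]  turn deg [ 0.44  0.32 18.27]
r 0.0743 swing by pos 0.408
```

step_arm([
  [[0,0,-2.2],[0,2.8,1.8],4],
  [[0,0,-2.2],[0,2.8,1.5],4],
  [[0,0,0],[0,0,0.5],4],
])

```text
time: 6.52
position: [0.4959, 0.0091, 0.0457]
tool_rot: [2.985, 0.942, -0.007]
ft_force: [-3.4, 0.2, 10.7]
grip_width: 0.086
```

```bash
python3 sw.py
```

```text
t 6.52 pos [0.4959 0.0091 0.0457] yaw 35.01 tool z [-0.001 -0.012 -1.   ] F [-3.39  0.18 10.69] T [0.12 0.71 0.13] w 7.5
world delta mm [-15.9  29.4  -1.7]  tool shift mm [  3.9 -33.2   1.3]  turn deg [ 0.61  0.32 23.01]
r 0.0738 swing by pos 0.506
```

Now I'll relax upward and see whether the ledge takes the load.

step_arm([
  [[0,0,0],[0,0,0],4],
  [[0,0,0],[0,0,0],4],
  [[0,0,0],[0,0,0],4],
])

```text
time: 6.77
position: [0.496, 0.0093, 0.0487]
tool_rot: [2.984, 0.944, -0.009]
ft_force: [-2.5, -0.5, 7.9]
grip_width: 0.082
```

```bash
python3 sw.py;python3 - <<'E'
from bench import optics
from h import *
e=optics.get_image("scene")
b=cv2.resize(e["frame"][170:240,130:220],(720,560),interpolation=cv2.INTER_CUBIC)
cv2.imwrite("pics/a4.png",b[:,:,::-1])
E
```

```text
t 6.77 pos [0.496  0.0093 0.0487] yaw 35.1 tool z [-0.002 -0.013 -1.   ] F [-2.5  -0.54  7.94] T [0.11 0.56 0.18] w 7.2
world delta mm [-16.   29.2  -4.7]  tool shift mm [  3.7 -33.1   4.3]  turn deg [ 0.68  0.39 23.1 ]
r 0.0736 swing by pos 0.504
```

View pics/a4.png

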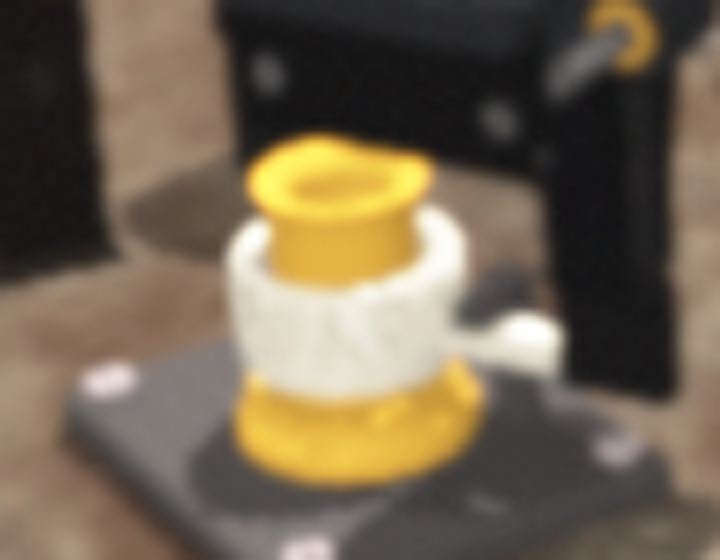

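step_arm([
  [[0,0,0],[0,0,0],4],
  [[0,0,0],[0,0,-0.3],4],
  [[0,0,0],[0,0,-0.3],4],
])

```text
time: 7.07
position: [0.4958, 0.0094, 0.0493]
tool_rot: [2.982, 0.945, -0.009]
ft_force: [1.3, 0.8, -1.5]
grip_width: 0.081
```

```bash
python3 sw.py
```

```text
t 7.07 pos [0.4958 0.0094 0.0493] yaw 35.17 tool z [-0.001 -0.014 -1.   ] F [ 1.32  0.8  -1.53] T [ 0.1  -0.37  0.15] w 7.0
world delta mm [-15.8  29.1  -5.3]  tool shift mm [  3.9 -33.    4.9]  turn deg [ 0.71  0.4  23.17]
r 0.0737 swing by pos 0.502
```

Force dropped to about zero, or slightly negative, at z=0.0493, so the ledge holds the lever. I'll release it.

step_arm([
  [[0,0,0],[0,0,0],26],
  [[0,0,0],[0,0,0],26],
  [[0,0,0],[0,0,0],26],
  [[0,0,0],[0,0,0],26],
  [[0,0,0],[0,0,-6],26],
  [[0,0,0],[0,0,-12],26],
  [[0,0,0],[0,0,-20],30],
  [[0,0,0],[0,0,-25],40],
  [[0,0,0],[0,0,-25],40],
  [[0,0,0],[0,0,-25],40],
  [[0,0,0],[0,0,-10],40],
])

```text
time: 7.98
position: [0.4921, 0.0114, 0.178]
tool_rot: [2.986, 0.947, -0.023]
ft_force: [1.2, 0.5, 0.4]
grip_width: 0.451
```

```bash
python3 go.py .518 -.2575 .2 12;python3 - <<'E'
from bench import optics
from h import *
e=optics.get_image("scene")
b=cv2.resize(e["frame"][170:240,130:220],(720,560),interpolation=cv2.INTER_CUBIC)
cv2.imwrite("pics/a5.png",b[:,:,::-1])
E
```

```text
t 7.98 pos [0.4921 0.0114 0.178 ] yaw 35.17 tool z [-0.011 -0.013 -1.   ] F [1.21 0.47 0.39] T [ 0.04 -0.04  0.02] w 39.2
world delta mm [  25.9 -268.9   22. ]  tool shift mm [-134.1  234.8  -18.9]  turn deg [ 0.41  0.88 23.17]
```

View pics/a5.png

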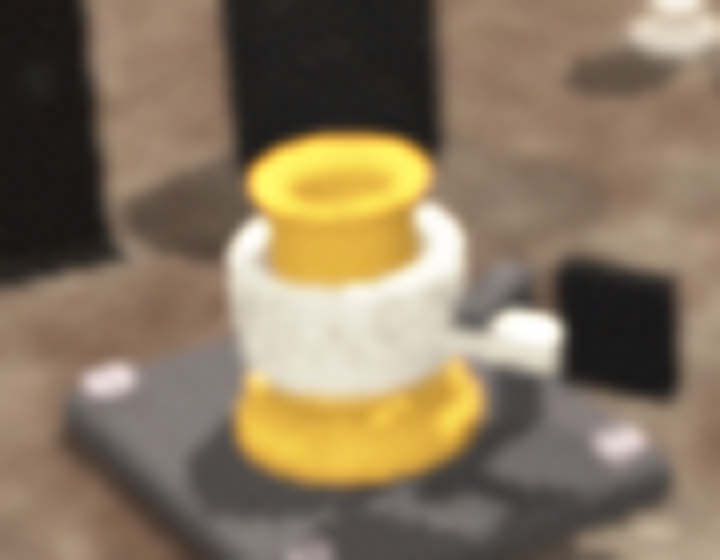

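The sleeve stays down by itself: the tube is exposed at (345,230) and the lever arm is under the dark catch near (510,320). Next is the nozzle.

step_arm([
  [[0,0,0],[-10,17,-4],40],
  [[0,0,0],[-16,28,-4],40],
  [[0,0,0],[-16,28,-4],40],
  [[0,0,0],[-16,28,-3],40],
  [[0,0,0],[-16,28,0],40],
  [[0,0,0],[-16,28,0],40],
  [[0,0,0],[-14,26,0],40],
  [[0,0,0],[-8,15,0],40],
  [[0,0,6],[-4,7,0],40],
  [[0,0,6],[0,0,0],40],
  [[0,0,6],[0,0,0],40],
  [[0,0,2],[0,0,0],40],
])

```text
time: 9.03
position: [0.5141, -0.2327, 0.1929]
tool_rot: [3.107, 0.394, -0.025]
ft_force: [0.6, -0.7, 0.0]
grip_width: 0.459
```

```bash
python3 go.py .518 -.2575 .067 12
```

```text
t 9.03 pos [ 0.5141 -0.2327  0.1929] yaw 14.44 tool z [-0.014 -0.011 -1.   ] F [ 0.62 -0.68  0.01] T [0.03 0.03 0.05] w 39.9
world delta mm [   3.9  -24.8 -125.9]  tool shift mm [ -0.3  24.  126.1]  turn deg [0.45 0.95 2.44]
```

step_arm([
  [[0.2,0.5,1.5],[0,10,0],40],
  [[0.2,0.5,0.5],[0,6,0],40],
  [[0,0,0],[0,3,0],40],
  [[0,0,0],[0,0,0],40],
])

```text
time: 9.37
position: [0.5175, -0.2532, 0.1906]
tool_rot: [-3.122, -0.336, 0.001]
ft_force: [0.4, 0.0, -0.4]
grip_width: 0.462
```

```bash
python3 go.py .518 -.2575 .067 12;python3 - <<'E'
from bench import optics
from h import *
d=optics.get_image("top")
b=cv2.resize(d["frame"][150:250,270:400],(780,600),interpolation=cv2.INTER_CUBIC)
cv2.imwrite("pics/a6.png",b[:,:,::-1])
E
```

```text
t 9.37 pos [ 0.5175 -0.2532  0.1906] yaw 12.3 tool z [-0.001  0.002 -1.   ] F [ 0.39  0.05 -0.36] T [ 0.04  0.05 -0.01] w 40.2
world delta mm [   0.5   -4.3 -123.6]  tool shift mm [ -0.4   4.6 123.6]  turn deg [-0.12  0.03  0.3 ]
```

View pics/a6.png

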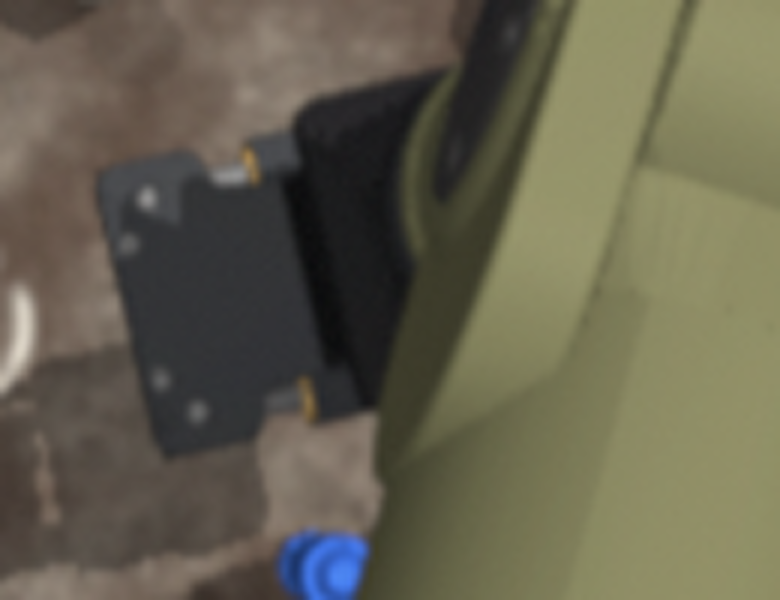

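The top view only shows the gripper over the rest, with the blue look-alike at (325,565) well clear. I'll descend.

step_arm([
  [[0,0,0],[0,3,8],45],
  [[0,0,0],[0,1,14],45],
  [[0,0,0],[0,0,14],45],
  [[0,0,0],[0,0,14],45],
  [[0,0,0],[0,0,8],45],
  [[0,0,0],[0,0,0],45],
])

```text
time: 9.92
position: [0.5191, -0.2564, 0.1291]
tool_rot: [-3.121, -0.343, -0.001]
ft_force: [0.6, -0.8, 0.4]
grip_width: 0.516
```

```bash
python3 go.py .518 -.2575 .067 12
```

```text
t 9.92 pos [ 0.5191 -0.2564  0.1291] yaw 12.54 tool z [ 0.001  0.002 -1.   ] F [ 0.58 -0.75  0.4 ] T [0.04 0.02 0.09] w 44.9
world delta mm [ -1.1  -1.1 -62.1]  tool shift mm [-1.4  0.9 62.1]  turn deg [-0.08 -0.06  0.54]
```

step_arm([
  [[0,0,0],[-1,0.5,8],45],
  [[0,0,0],[0,0,12],45],
  [[0,0,0],[0,0,12],45],
  [[0,0,0],[0,0,12],45],
  [[0,0,0],[0,0,10],45],
  [[0,0,0],[0,0,3],45],
  [[0,0,0],[0,0,0],45],
])

```text
time: 10.5
position: [0.5187, -0.2568, 0.0665]
tool_rot: [-3.121, -0.345, -0.002]
ft_force: [0.3, 0.4, 1.0]
grip_width: 0.523
```

```bash
python3 go.py .518 -.2575 .067 12;python3 - <<'E'
from bench import optics
from h import *
d=optics.get_image("scene")
b=cv2.resize(d["frame"][120:220,250:380],(780,600),interpolation=cv2.INTER_CUBIC)
cv2.imwrite("pics/a7.png",b[:,:,::-1])
E
```

```text
t 10.5 pos [ 0.5187 -0.2568  0.0665] yaw 12.62 tool z [ 0.001  0.002 -1.   ] F [0.32 0.41 0.98] T [-0.01  0.03  0.05] w 45.5
world delta mm [-0.7 -0.7  0.5]  tool shift mm [-0.8  0.6 -0.5]  turn deg [-0.07 -0.1   0.62]
```

View pics/a7.png

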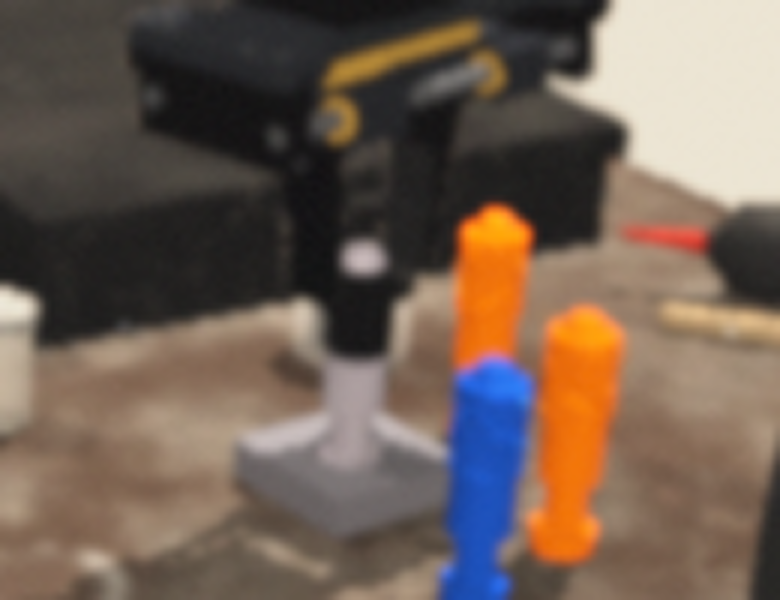

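Run:
```python
from bench import status
from h import *
from scipy.spatial.transform import Rotation as Ro
s=dict(np.load("scene0.npz"));S=status.get_state();M=Ro.from_rotvec(S["tool_rot"]).as_matrix()
def z(p): return ((p-[250,120])*6).round(0)
for y in(-.0225,.0225):
    for xx in (-.0095,.0095): print(y,xx,z(proj(s,S["position"]+M@[xx,y,.008])))
for h in(.058,.094): print(z(proj(s,[.518,-.2575,h])))
from bench import optics
d=optics.get_image("scene");C=cloud(d)
for (a,b) in((363,258),(310,250),(425,220),(365,310)): print((a,b),C[120+b//6,250+a//6].round(3))
```

```text
-0.0225 -0.0095 [[333. 368.]]
-0.0225 0.0095 [[294. 353.]]
0.0225 -0.0095 [[409. 337.]]
0.0225 0.0095 [[370. 322.]]
[[354. 347.]]
[[361. 259.]]
(363, 258) [ 0.513 -0.253  0.097]
(310, 250) [ 0.511 -0.226  0.107]
(425, 220) [ 0.514 -0.281  0.108]
(365, 310) [ 0.507 -0.25   0.08 ]
```

Run:
```python
from bench import optics
from h import *
d=optics.get_image("scene");C=cloud(d)
for u in (300,303,318,320):
    print(u,[(v,C[v,u].round(3).tolist()) for v in range(154,186,3)])
```

```text
300 [(154, [0.511, -0.222, 0.125]), (157, [0.514, -0.225, 0.116]), (160, [0.513, -0.224, 0.11]), (163, [0.514, -0.226, 0.102]), (166, [0.515, -0.227, 0.094]), (169, [0.512, -0.225, 0.089]), (172, [0.624, -0.313, 0.022]), (175, [0.624, -0.313, 0.013]), (178, [0.623, -0.313, 0.005]), (181, [0.621, -0.312, -0.002]), (184, [0.602, -0.297, 0.0])]
303 [(154, [0.505, -0.226, 0.126]), (157, [0.504, -0.225, 0.119]), (160, [0.506, -0.227, 0.111]), (163, [0.506, -0.228, 0.104]), (166, [0.504, -0.227, 0.098]), (169, [0.504, -0.227, 0.091]), (172, [0.614, -0.314, 0.025]), (175, [0.616, -0.317, 0.016]), (178, [0.612, -0.314, 0.009]), (181, [0.613, -0.316, -0.0]), (184, [0.6, -0.306, -0.001])]
318 [(154, [0.522, -0.282, 0.11]), (157, [0.52, -0.281, 0.104]), (160, [0.52, -0.281, 0.096]), (163, [0.518, -0.281, 0.09]), (166, [0.601, -0.352, 0.039]), (169, [0.606, -0.356, 0.028]), (172, [0.641, -0.388, 0.0]), (175, [0.627, -0.376, -0.001]), (178, [0.609, -0.362, 0.0]), (181, [0.596, -0.351, -0.001]), (184, [0.581, -0.339, -0.001])]
320 [(154, [0.516, -0.283, 0.112]), (157, [0.514, -0.282, 0.106]), (160, [0.515, -0.283, 0.098]), (163, [0.516, -0.285, 0.09]), (166, [0.675, -0.422, -0.001]), (169, [0.658, -0.408, -0.001]), (172, [0.641, -0.394, -0.001]), (175, [0.625, -0.381, -0.001]), (178, [0.607, -0.367, 0.0]), (181, [0.595, -0.357, -0.002]), (184, [0.581, -0.346, -0.002])]
```

Run:
```python
from bench import status,optics
from h import *
from scipy.spatial.transform import Rotation as Ro
s=dict(np.load("scene0.npz"))
M=Ro.from_rotvec([-3.119,-.339,.002]).as_matrix();p=np.array([.4767,.0626,.1497])
for zt in(.008,-.011,-.02):
  print(zt,[((proj(s,p+M@[x,y,zt])[0]-[110,120])*3.25+[390,0]).round(0).tolist() for y in(-.03,.03) for x in(-.0095,.0095)])
d=optics.get_image("scene");C=cloud(d)
b=cv2.resize(d["frame"][125:195,290:340],(500,600*700//600),interpolation=cv2.INTER_CUBIC)[:600]
b=np.clip(b.astype(float)*2.2,0,255).astype(np.uint8)
cv2.imwrite("pics/a8.png",b[:,:,::-1])
```

```text
0.008 [[584.0, 210.0], [565.0, 199.0], [677.0, 180.0], [657.0, 170.0]]
-0.011 [[581.0, 176.0], [562.0, 166.0], [676.0, 148.0], [655.0, 138.0]]
-0.02 [[580.0, 160.0], [561.0, 150.0], [675.0, 132.0], [655.0, 123.0]]
```

View pics/a8.png

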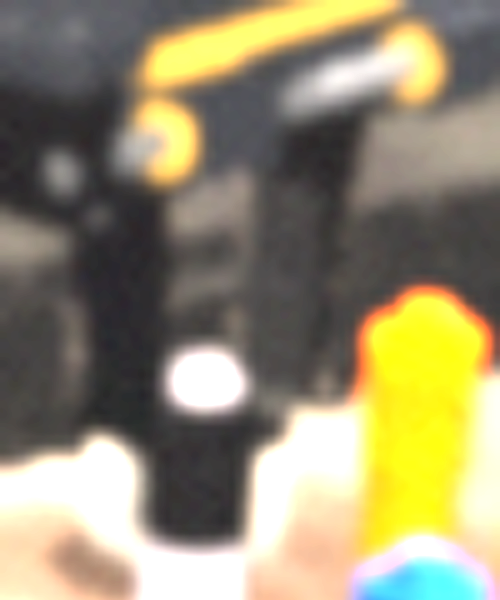

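The camera shows the fingertips at z≈0.087, while the TCP reads 0.0665, so the tips sit about 22–28 mm higher than the stated geometry. The lever's stop height agrees with that. I'll lower in steps, checking force and images.

step_arm([
  [[0,0,0],[0,0,5],45],
  [[0,0,0],[0,0,6],45],
  [[0,0,0],[0,0,4],45],
  [[0,0,0],[0,0,0],45],
])

```text
time: 11.03
position: [0.5216, -0.2582, 0.0544]
tool_rot: [3.12, 0.345, 0.012]
ft_force: [0.2, -0.0, -0.1]
grip_width: 0.516
```

```bash
cat > look.py <<'E'
import sys
from bench import optics
from h import *
n=sys.argv[1];cam=sys.argv[2];x0,y0,w,h=map(int,sys.argv[3:7]);g=float(sys.argv[7]) if len(sys.argv)>7 else 1
d=optics.get_image(cam);np.savez("last_%s.npz"%cam,**d)
k=min(780//w,590//h)
b=cv2.resize(d["frame"][y0:y0+h,x0:x0+w],(w*k,h*k),interpolation=cv2.INTER_CUBIC)
b=np.clip(b.astype(float)*g,0,255).astype(np.uint8);cv2.imwrite("pics/%s.png"%n,b[:,:,::-1])
E
python3 go.py .518 -.2575 .067 12; python3 look.py b1 scene 285 125 60 75 2
python3 - <<'E'
from h import *
d=dict(np.load("last_scene.npz"));C=cloud(d)
for u in (300,302,319,321):
    print(u,[(v,C[v,u].round(3).tolist()) for v in range(160,190,2) if C[v,u,0]<.55])
E
```

```text
t 11.03 pos [ 0.5216 -0.2582  0.0544] yaw 12.61 tool z [ 0.008 -0.002 -1.   ] F [ 0.16 -0.03 -0.14] T [0.02 0.04 0.01] w 44.9
world delta mm [-3.6  0.7 12.6]  tool shift mm [ -3.2  -1.4 -12.7]  turn deg [ 0.22 -0.42  0.61]
300 [(160, [0.513, -0.225, 0.109]), (162, [0.513, -0.225, 0.105]), (164, [0.513, -0.225, 0.1]), (166, [0.515, -0.227, 0.094]), (168, [0.513, -0.226, 0.09]), (170, [0.515, -0.228, 0.084]), (172, [0.515, -0.228, 0.08]), (174, [0.515, -0.228, 0.075])]
302 [(160, [0.506, -0.224, 0.112]), (162, [0.51, -0.228, 0.105]), (164, [0.51, -0.228, 0.1]), (166, [0.511, -0.23, 0.095]), (168, [0.51, -0.229, 0.091]), (170, [0.51, -0.229, 0.086]), (172, [0.509, -0.229, 0.082]), (174, [0.509, -0.23, 0.077])]
319 [(160, [0.518, -0.283, 0.097]), (162, [0.519, -0.284, 0.091]), (164, [0.519, -0.285, 0.086]), (166, [0.518, -0.284, 0.082]), (168, [0.517, -0.284, 0.078])]
321 [(160, [0.516, -0.287, 0.097]), (162, [0.517, -0.288, 0.091]), (164, [0.517, -0.289, 0.086]), (166, [0.515, -0.287, 0.082]), (168, [0.517, -0.29, 0.076])]
```

View pics/b1.png

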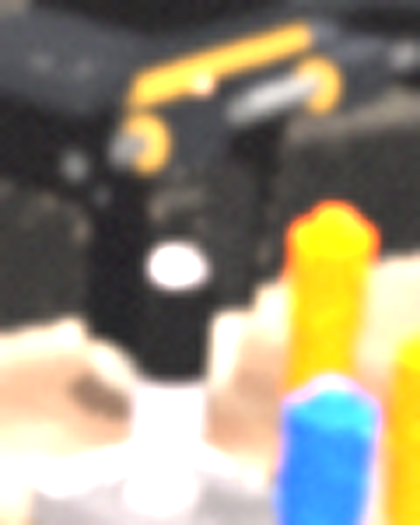

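The tips are at about 0.0745 with TCP at 0.0544, so tip = TCP + 20 mm. I'll go down another 15 mm.

step_arm([
  [[0.2,-0.4,0],[-3,0,5],45],
  [[0,0,0],[0,0,5],45],
  [[0,0,0],[0,0,5],45],
  [[0,0,0],[0,0,1],45],
  [[0,0,0],[0,0,0],45],
])

```text
time: 11.5
position: [0.5184, -0.2591, 0.0369]
tool_rot: [3.122, 0.345, -0.001]
ft_force: [0.2, -0.3, 0.6]
grip_width: 0.517
```

```bash
python3 go.py .518 -.2575 .039 12; python3 look.py b2 scene 285 125 60 75 2
python3 - <<'E'
from h import *
d=dict(np.load("last_scene.npz"));C=cloud(d)
for u in (300,302,318,319):
    print(u,[(v,C[v,u].round(3).tolist()) for v in range(168,190,2) if C[v,u,0]<.55])
E
```

```text
t 11.5 pos [ 0.5184 -0.2591  0.0369] yaw 12.6 tool z [-0. -0. -1.] F [ 0.23 -0.31  0.56] T [0.   0.05 0.01] w 44.9
world delta mm [-0.4  1.6  2.1]  tool shift mm [-0.1 -1.7 -2.1]  turn deg [0.01 0.02 0.6 ]
300 [(168, [0.512, -0.225, 0.091]), (170, [0.512, -0.226, 0.086]), (172, [0.513, -0.227, 0.08]), (174, [0.515, -0.228, 0.075]), (176, [0.513, -0.227, 0.071]), (178, [0.513, -0.227, 0.066]), (180, [0.513, -0.228, 0.061])]
302 [(168, [0.507, -0.227, 0.092]), (170, [0.507, -0.227, 0.088]), (172, [0.509, -0.229, 0.082]), (174, [0.508, -0.229, 0.077]), (176, [0.508, -0.229, 0.072]), (178, [0.508, -0.229, 0.067]), (180, [0.509, -0.23, 0.062]), (182, [0.509, -0.231, 0.057])]
318 [(168, [0.517, -0.281, 0.078]), (170, [0.521, -0.285, 0.071]), (172, [0.518, -0.283, 0.067]), (174, [0.517, -0.282, 0.063]), (176, [0.519, -0.284, 0.056])]
319 [(168, [0.517, -0.284, 0.077]), (170, [0.516, -0.283, 0.073]), (172, [0.514, -0.282, 0.069]), (174, [0.516, -0.284, 0.063]), (176, [0.517, -0.286, 0.057])]
```

View pics/b2.png

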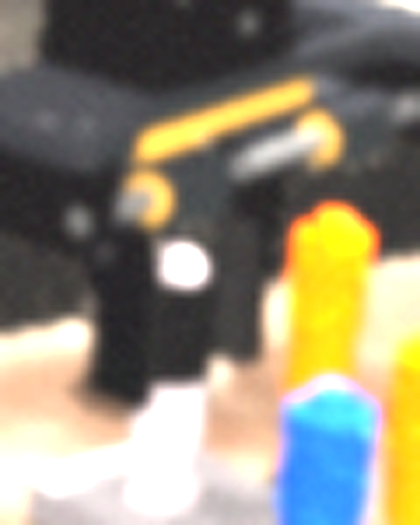

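The tips are at about 0.057, at the grip's lower edge. I'll raise 2–3 mm and close.

step_arm([
  [[0,0,0],[0,-1,-2],30],
  [[0,0,0],[0,0,0],24],
  [[0,0,0],[0,0,0],20],
  [[0,0,0],[0,0,0],18],
  [[0,0,0],[0,0,0],18],
  [[0,0,0],[0,0,0],18],
  [[0,0,0],[0,0,0],18],
], grip_force=30)

```text
time: 12.13
position: [0.5184, -0.258, 0.0396]
tool_rot: [3.122, 0.345, 0.0]
ft_force: [0.4, -0.0, -1.0]
grip_width: 0.29
```

```bash
python3 go.py .518 -.2575 .039 12; python3 look.py b3 scene 285 125 60 75 2
```

```text
t 12.13 pos [ 0.5184 -0.258   0.0396] yaw 12.61 tool z [ 0.    -0.001 -1.   ] F [ 0.42 -0.03 -1.01] T [-0.01  0.01  0.  ] w 25.2
world delta mm [-0.4  0.5 -0.6]  tool shift mm [-0.3 -0.6  0.6]  turn deg [ 0.03 -0.01  0.61]
```

View pics/b3.png

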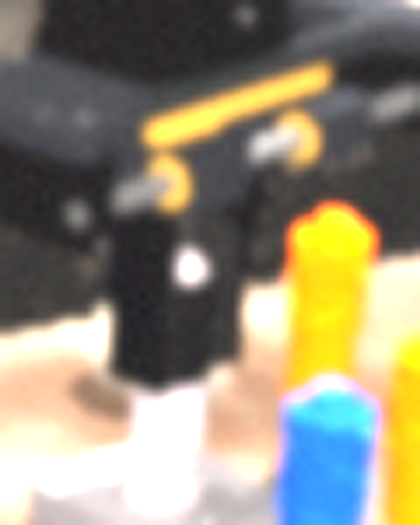

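The fingers are closed on the ribbed grip, centred at (180,330), with the nozzle still upright. Lifting.

step_arm([
  [[0,0,0],[0,0,0],18],
  [[0,0,0],[0,0,-6],18],
  [[0,0,0],[0,0,-12],18],
  [[0,0,0],[0,0,-18],18],
  [[0,0,0],[0,0,-18],18],
  [[0,0,0],[0,0,-18],18],
  [[0,0,0],[0,0,-18],18],
  [[0,0,0],[0,0,-14],18],
  [[0,0,0],[0,0,-6],18],
  [[0,0,0],[0,0,0],18],
], grip_force=40)

```text
time: 13.02
position: [0.5174, -0.2571, 0.1596]
tool_rot: [-3.122, -0.346, 0.001]
ft_force: [0.2, -0.5, -1.8]
grip_width: 0.291
```

```bash
python3 go.py .5545 .054 .170 12; python3 look.py b4 scene 270 80 90 110 1.6
```

```text
t 13.02 pos [ 0.5174 -0.2571  0.1596] yaw 12.65 tool z [-0.001  0.    -1.   ] F [ 0.15 -0.53 -1.81] T [ 0.01 -0.02 -0.01] w 25.3
world delta mm [ 37.1 311.1  10.4]  tool shift mm [ 104.3 -295.4  -10.3]  turn deg [-0.02  0.04  0.65]
```

View pics/b4.png

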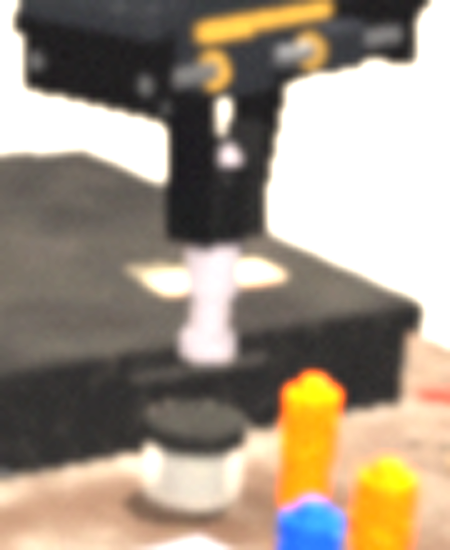

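step_arm([
  [[0,0,0],[6,-18,0],18],
  [[0,0,0],[11,-30,0],18],
  [[0,0,0],[11,-30,0],18],
  [[0,0,0],[11,-30,0],18],
  [[0,0,0],[11,-30,0],18],
  [[0,0,0],[11,-30,0],18],
  [[0,0,0],[11,-30,0],18],
  [[0,0,0],[11,-30,0],18],
  [[0,0,0],[8,-22,0],18],
  [[0,0,0],[4,-12,0],18],
  [[0,0,0],[1,-4,0],18],
  [[0,0,0],[0,0,0],18],
])

```text
time: 14.07
position: [0.5454, 0.034, 0.1461]
tool_rot: [-3.118, -0.337, 0.032]
ft_force: [-0.8, -0.5, -1.7]
grip_width: 0.289
```

```bash
python3 go.py .5545 .054 .160 12
```

```text
t 14.07 pos [0.5454 0.034  0.1461] yaw 12.33 tool z [-0.021  0.003 -1.   ] F [-0.81 -0.45 -1.71] T [-0.01  0.04 -0.02] w 25.2
world delta mm [ 9.1 20.  13.9]  tool shift mm [ 12.9 -17.7 -14.1]  turn deg [-0.44  1.15  0.32]
```

step_arm([
  [[-0.2,0.6,0],[6,-8,-4],18],
  [[-0.2,0.5,0],[4,-6,0],18],
  [[0,0,0],[1,-2,0],18],
  [[0,0,0],[0,0,0],18],
])

```text
time: 14.4
position: [0.5528, 0.0492, 0.1488]
tool_rot: [3.123, 0.329, -0.003]
ft_force: [0.3, 0.3, -1.3]
grip_width: 0.287
```

```bash
python3 go.py .5545 .054 .150 12
```

```text
t 14.4 pos [0.5528 0.0492 0.1488] yaw 12.02 tool z [-0.002 -0.002 -1.   ] F [ 0.27  0.31 -1.32] T [-0.04  0.02  0.04] w 24.9
world delta mm [1.7 4.8 1.2]  tool shift mm [ 2.7 -4.4 -1.2]  turn deg [0.07 0.11 0.02]
```

step_arm([
  [[0,0,0],[2,-3,4],18],
  [[0,0,0],[0.5,-1,7],18],
  [[0,0,0],[0,0,4],18],
  [[0,0,0],[0,0,0],18],
  [[0,0,0],[0,0,0],18],
])

```text
time: 14.82
position: [0.5545, 0.0508, 0.1317]
tool_rot: [3.122, 0.322, -0.004]
ft_force: [0.2, -0.4, -1.5]
grip_width: 0.285
```

```bash
python3 go.py .5545 .054 .130 12; python3 look.py b5 scene 130 120 90 110 1.2; python3 look.py b6 top 130 130 100 80 1.2
```

```text
t 14.82 pos [0.5545 0.0508 0.1317] yaw 11.77 tool z [-0.002 -0.003 -1.   ] F [ 0.16 -0.43 -1.48] T [ 0.02  0.03 -0.01] w 24.8
world delta mm [-0.   3.2 -1.7]  tool shift mm [ 0.7 -3.1  1.7]  turn deg [ 0.14  0.16 -0.23]
```

View pics/b5.png

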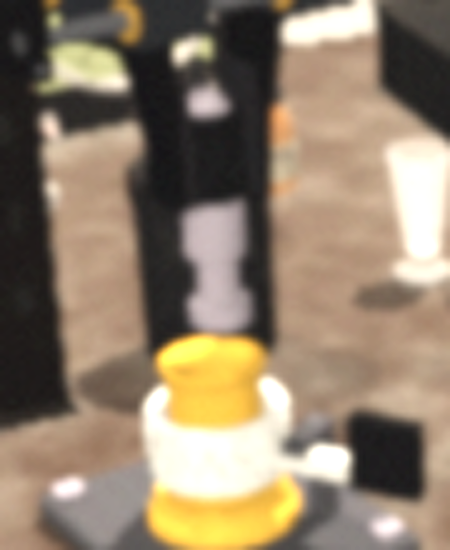

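View pics/b6.png

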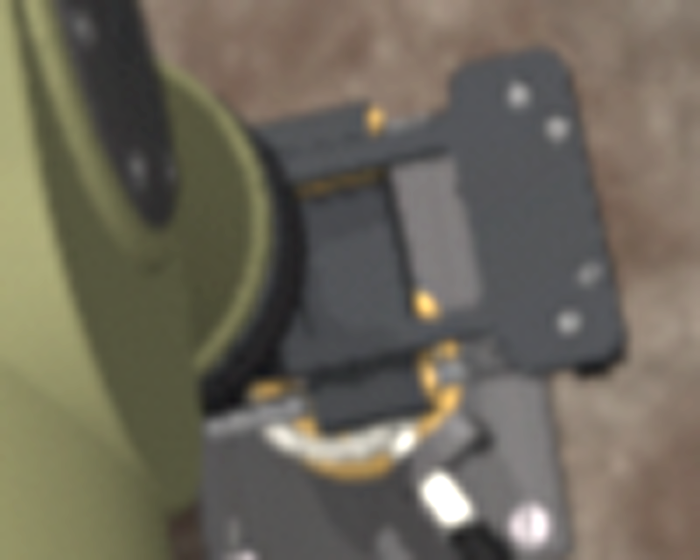

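The scene crop shows the collar at (219,305) slightly right of the mouth centre at (212,355), which matches the remaining +3 mm in y. The lever is still hooked.

step_arm([
  [[0.1,0.1,0],[0.4,-2.4,0],18],
  [[0,0,0],[0,-0.7,0],18],
  [[0,0,0],[0,0,0],18],
  [[0,0,0],[0,0,0],18],
])

```text
time: 15.25
position: [0.5547, 0.0541, 0.1325]
tool_rot: [3.124, 0.321, 0.001]
ft_force: [-0.9, -0.8, -0.9]
grip_width: 0.285
```

```bash
python3 go.py .5545 .054 .130 12; python3 look.py b7 scene 130 120 90 110 1.2
python3 - <<'E'
from h import *
d=dict(np.load("last_scene.npz"));C=cloud(d);hsv=cv2.cvtColor(d["frame"],cv2.COLOR_RGB2HSV)
for v in range(162,206,2):
    k=[u for u in range(155,195) if abs(C[v,u,0]-.545)<.04 and C[v,u,2]>.03]
    if k: print(v,k[0],k[-1],(k[0]+k[-1])/2,C[v,(k[0]+k[-1])//2].round(3),hsv[v,(k[0]+k[-1])//2])
E
```

```text
t 15.25 pos [0.5547 0.0541 0.1325] yaw 11.75 tool z [ 0.001 -0.001 -1.   ] F [-0.85 -0.83 -0.86] T [-0.04  0.05  0.02] w 24.8
world delta mm [-0.2 -0.1 -2.5]  tool shift mm [-0.2  0.1  2.5]  turn deg [ 0.05 -0.02 -0.25]
162 165 176 170.5 [0.544 0.058 0.148] [176  22 161]
164 165 177 171.0 [0.545 0.057 0.144] [178  21 172]
166 165 177 171.0 [0.544 0.057 0.14 ] [178  21 172]
168 165 177 171.0 [0.544 0.057 0.136] [178  21 171]
170 165 176 170.5 [0.547 0.059 0.131] [  0  21 172]
172 168 175 171.5 [0.547 0.057 0.126] [178  21 167]
174 168 175 171.5 [0.545 0.058 0.123] [178  22 171]
176 168 175 171.5 [0.548 0.057 0.118] [178  21 171]
178 167 177 172.0 [0.546 0.056 0.114] [  0  20 168]
180 166 178 172.0 [0.548 0.056 0.109] [  0  20 166]
182 166 178 172.0 [0.543 0.058 0.107] [178  23 167]
184 167 177 172.0 [0.543 0.058 0.103] [  0  21 171]
188 167 180 173.5 [0.572 0.047 0.08 ] [ 21 175 229]
190 163 183 173.0 [0.568 0.049 0.078] [ 22 176 239]
192 162 182 172.0 [0.566 0.052 0.075] [ 21 179 228]
194 162 182 172.0 [0.568 0.052 0.07 ] [ 21 181 224]
196 163 184 173.5 [0.536 0.06  0.081] [ 20 181 221]
198 161 185 173.0 [0.536 0.061 0.077] [ 20 182 218]
200 160 187 173.5 [0.536 0.061 0.072] [ 21 180 228]
202 159 187 173.0 [0.54  0.06  0.066] [ 21 180 228]
204 159 194 176.5 [0.537 0.055 0.062] [ 20 155 222]
```

View pics/b7.png

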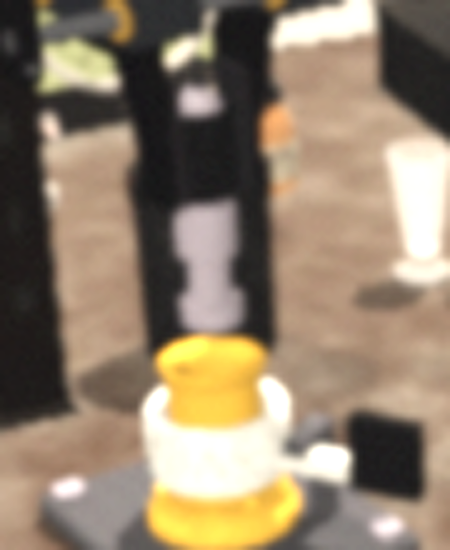

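Collar (211,310) and mouth (212,355) are aligned. Descending.

step_arm([
  [[0,0,0],[0,0,4],18],
  [[0,0,0],[0,0,5],18],
  [[0,0,0],[0,0,5],18],
  [[0,0,0],[0,0,2],18],
])

```text
time: 15.63
position: [0.5553, 0.0541, 0.1158]
tool_rot: [3.124, 0.321, 0.003]
ft_force: [0.1, 0.1, -2.0]
grip_width: 0.289
```

```bash
python3 go.py .5545 .054 .095 12
```

```text
t 15.63 pos [0.5553 0.0541 0.1158] yaw 11.75 tool z [ 0.002 -0.001 -1.   ] F [ 0.14  0.14 -2.04] T [ 0.04 -0.    0.06] w 25.2
world delta mm [ -0.8  -0.1 -20.8]  tool shift mm [-0.9 -0.  20.8]  turn deg [ 0.08 -0.11 -0.25]
```

step_arm([
  [[0,0,0],[-0.7,0,2],18],
  [[0,0,0],[0,0,3],18],
  [[0,0,0],[0,0,2],18],
  [[0,0,0],[0,0,1],18],
])

```text
time: 15.97
position: [0.5543, 0.0544, 0.1062]
tool_rot: [3.125, 0.322, 0.002]
ft_force: [0.6, -0.0, -1.4]
grip_width: 0.287
```

```bash
python3 go.py .5545 .054 .095 12
```

```text
t 15.97 pos [0.5543 0.0544 0.1062] yaw 11.75 tool z [ 0.001 -0.    -1.   ] F [ 0.64 -0.03 -1.41] T [ 0.01 -0.02 -0.02] w 24.9
world delta mm [  0.2  -0.4 -11.2]  tool shift mm [ 0.1  0.4 11.2]  turn deg [ 0.02 -0.08 -0.25]
```

step_arm([
  [[0,0,0],[0,0,2],18],
  [[0,0,0],[0,0,3],18],
  [[0,0,0],[0,0,2],18],
  [[0,0,0],[0,0,1],18],
  [[0,0,0],[0,0,0],18],
])

```text
time: 16.38
position: [0.5542, 0.0544, 0.097]
tool_rot: [3.125, 0.322, 0.002]
ft_force: [0.2, 0.6, -2.1]
grip_width: 0.287
```

```bash
python3 go.py .5545 .054 .095 12
```

```text
t 16.38 pos [0.5542 0.0544 0.097 ] yaw 11.76 tool z [ 0.001 -0.    -1.   ] F [ 0.25  0.58 -2.06] T [ 0.08 -0.03 -0.02] w 24.9
world delta mm [ 0.3 -0.4 -2. ]  tool shift mm [0.2 0.4 2. ]  turn deg [ 0.01 -0.06 -0.24]
```

step_arm([
  [[0,0,0],[0,0,1.2],18],
  [[0,0,0],[0,0,1.2],18],
  [[0,0,0],[0,0,1.2],18],
  [[0,0,0],[0,0,1.2],18],
  [[0,0,0],[0,0,1.2],18],
])

```text
time: 16.8
position: [0.5545, 0.0543, 0.0909]
tool_rot: [3.125, 0.322, 0.003]
ft_force: [0.1, -0.0, -1.6]
grip_width: 0.286
```

step_arm([
  [[0,0,0],[0,0,1.0],18],
  [[0,0,0],[0,0,1.0],18],
  [[0,0,0],[0,0,1.0],18],
  [[0,0,0],[0,0,1.0],18],
])

```text
time: 17.13
position: [0.5545, 0.0544, 0.0864]
tool_rot: [3.125, 0.322, 0.003]
ft_force: [0.5, -0.0, -1.2]
grip_width: 0.293
```

step_arm([
  [[0,0,0],[0,0,0.8],18],
  [[0,0,0],[0,0,0.8],18],
  [[0,0,0],[0,0,0.8],18],
])

```text
time: 17.38
position: [0.5545, 0.0544, 0.0837]
tool_rot: [3.125, 0.321, 0.002]
ft_force: [0.5, 1.1, -1.8]
grip_width: 0.288
```

step_arm([
  [[0,0,0],[0,0,0.8],18],
  [[0,0,0],[0,0,0.8],18],
  [[0,0,0],[0,0,0.8],18],
])

```text
time: 17.63
position: [0.5552, 0.0544, 0.0823]
tool_rot: [3.124, 0.322, 0.005]
ft_force: [-1.6, 0.2, 4.1]
grip_width: 0.289
```

Piston contact is at about z=0.0825 (net +5.7 N), so I expect the seat near 0.0745.

step_arm([
  [[0,0,0],[0,0,1.2],18],
  [[0,0,0],[0,0,1.2],18],
  [[0,0,0],[0,0,1.2],18],
])

```text
time: 17.88
position: [0.5554, 0.0545, 0.0802]
tool_rot: [3.124, 0.321, 0.005]
ft_force: [-2.9, -0.1, 4.6]
grip_width: 0.286
```

step_arm([
  [[0,0,0],[-0.3,0,1.2],18],
  [[0,0,0],[0,0,1.2],18],
  [[0,0,0],[0,0,1.2],18],
])

```text
time: 18.13
position: [0.5552, 0.0545, 0.0768]
tool_rot: [3.123, 0.322, 0.006]
ft_force: [-1.5, 0.1, 4.0]
grip_width: 0.288
```

step_arm([
  [[0,0,0],[0,0,0.9],18],
])

```text
time: 18.22
position: [0.5552, 0.0545, 0.0758]
tool_rot: [3.123, 0.322, 0.006]
ft_force: [-1.9, -0.5, 2.8]
grip_width: 0.287
```

step_arm([
  [[0,0,0],[0,0,0.9],18],
])

```text
time: 18.3
position: [0.5552, 0.0545, 0.0747]
tool_rot: [3.123, 0.322, 0.006]
ft_force: [-2.1, 0.4, 4.5]
grip_width: 0.29
```

step_arm([
  [[0,0,0],[0,0,0.8],18],
])

```text
time: 18.38
position: [0.5554, 0.0545, 0.0741]
tool_rot: [3.123, 0.322, 0.006]
ft_force: [-1.9, 0.8, 10.5]
grip_width: 0.282
```

step_arm([
  [[0,0,0],[0,0,0.6],18],
])

```text
time: 18.47
position: [0.5558, 0.0546, 0.0741]
tool_rot: [3.123, 0.322, 0.008]
ft_force: [-3.8, -0.6, 9.9]
grip_width: 0.287
```

```bash
python3 go.py .5545 .054 .074 12; python3 look.py b8 scene 130 120 90 110 1.2
```

```text
t 18.47 pos [0.5558 0.0546 0.0741] yaw 11.76 tool z [ 0.005 -0.001 -1.   ] F [-3.77 -0.64  9.9 ] T [-0.02  0.82  0.02] w 24.9
world delta mm [-1.3 -0.6 -0.1]  tool shift mm [-1.4  0.4  0.1]  turn deg [ 0.13 -0.26 -0.24]
```

View pics/b8.png

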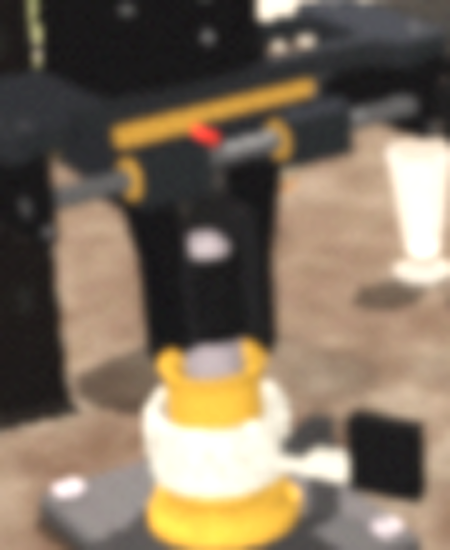

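step_arm([
  [[0,0,0],[0,0,0.85],18],
])

```text
time: 18.6
position: [0.556, 0.0547, 0.074]
tool_rot: [3.123, 0.321, 0.008]
ft_force: [-2.6, -0.6, 9.6]
grip_width: 0.287
```

step_arm([
  [[0,0,0],[-0.3,0,1.1],18],
])

```text
time: 18.68
position: [0.5561, 0.0548, 0.074]
tool_rot: [3.123, 0.321, 0.009]
ft_force: [-3.4, -0.8, 11.2]
grip_width: 0.284
```

Seated: contact is about 12–13 N net of the nozzle's weight, with no further travel (z 0.0741→0.0740) under larger commands. Releasing.

step_arm([
  [[0,0,0],[0,0,0],30],
  [[0,0,0],[0,0,0],40],
  [[0,0,0],[0,0,0],44],
  [[0,0,0],[0,0,0],44],
  [[0,0,0],[0,0,-4],44],
  [[0,0,0],[0,0,-10],44],
  [[0,0,0],[0,0,-15],44],
  [[0,0,0],[0,0,-20],44],
  [[0,0,0],[0,0,-20],44],
  [[0,0,0],[0,0,-15],44],
  [[0,0,0],[0,0,-5],44],
  [[0,0,0],[0,0,0],44],
])

```text
time: 19.68
position: [0.5552, 0.0545, 0.1672]
tool_rot: [3.124, 0.322, 0.008]
ft_force: [-0.5, 0.5, -0.6]
grip_width: 0.503
```

```bash
python3 go.py .4925 .0125 .17 35; python3 look.py b9 scene 130 120 90 110 1.2; python3 look.py b10 top 130 130 100 80 1.2
```

```text
t 19.68 pos [0.5552 0.0545 0.1672] yaw 11.77 tool z [ 0.005 -0.001 -1.   ] F [-0.45  0.52 -0.6 ] T [ 0.04  0.04 -0.04] w 43.8
world delta mm [-62.7 -42.    2.8]  tool shift mm [-69.9  28.4  -3.1]  turn deg [  0.15  -0.27 -23.23]
```

View pics/b9.png

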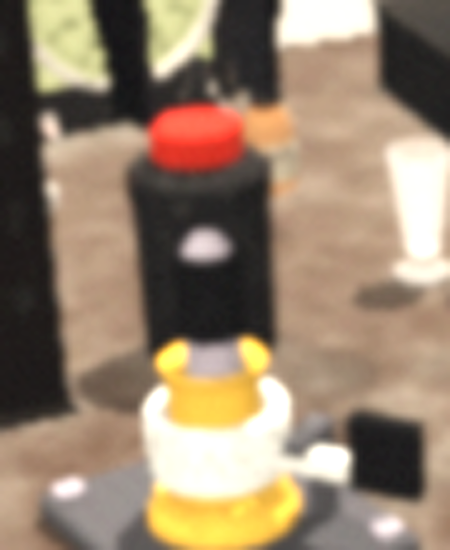

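View pics/b10.png

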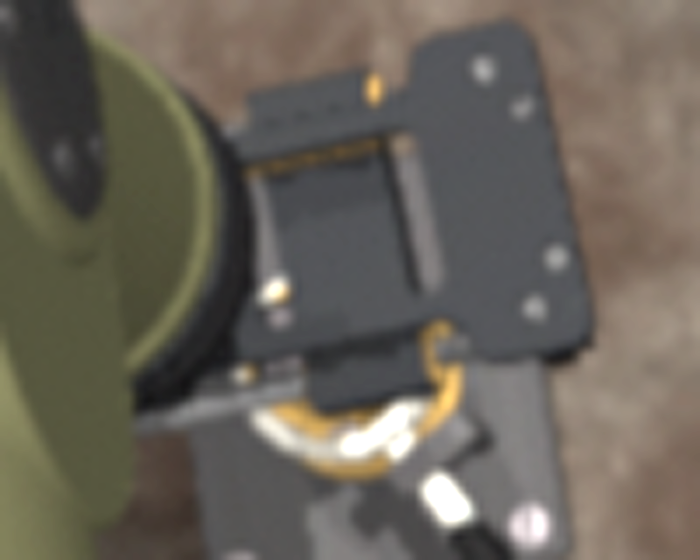

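The nozzle stands upright and seated in the socket, grip at (212,300). The lever is still hooked, paddle at (385,455). I'll locate the paddle now.

Run:
```python
from h import *
d=dict(np.load("last_scene.npz"));C=cloud(d);hsv=cv2.cvtColor(d["frame"],cv2.COLOR_RGB2HSV)
m=np.zeros((384,512),bool);r=(slice(200,222),slice(197,217));m[r]=(hsv[r][...,2]<70)&(C[r][...,2]>.03)
m=cv2.erode(m.astype(np.uint8),np.ones((3,3)))>0
p=C[m];print(m.sum(),p.mean(0).round(4),p.min(0).round(4),p.max(0).round(4))
q=p[:,:2]-p[:,:2].mean(0);v=np.linalg.svd(q)[2][0];print(v,np.arctan(v[1]/v[0]))
# visible face normal offset 5mm
for yaw in(.55,.6,.65,.7,.75):
    c=np.array([.5545,.054])-.076*np.array([np.cos(yaw),np.sin(yaw)]);print(yaw,c.round(4),proj(d,[*c,.054]))
v_,u_=np.where(m);print(u_.mean(),v_.mean())
t=dict(np.load("last_top.npz"));print(proj(t,[.4925,.0125,.071]))
```

```text
141 [0.4898 0.011  0.0572] [0.48   0.0028 0.0429] [0.5012 0.0188 0.0708]
[-0.7922794  -0.61015847] 0.6562605908169652
0.55 [0.4897 0.0143] [[205.28292795 212.55609412]]
0.6 [0.4918 0.0111] [[206.34331674 211.72509706]]
0.65 [0.494 0.008] [[207.31150941 210.87978245]]
0.7 [0.4964 0.005 ] [[208.18588291 210.02265348]]
0.75 [0.4989 0.0022] [[208.96514004 209.15619177]]
206.75177304964538 210.68085106382978
[[197.11709148 211.53233622]]
```

step_arm([
  [[0,0,0],[-18,7,0],34],
  [[0,0,0],[-20,8,0],34],
  [[0,0,0],[-18,7,0],34],
  [[0,0,-6],[-8,4,0],34],
  [[0,0,-6],[-2,0,0],34],
  [[0,0,-6],[0,0,0],34],
  [[0,0,-5],[0,0,0],34],
  [[0,0,0],[0,0,0],34],
])

```text
time: 20.45
position: [0.4852, 0.0131, 0.1547]
tool_rot: [-2.983, -0.965, 0.021]
ft_force: [-0.3, -0.5, 0.1]
grip_width: 0.387
```

```bash
python3 go.py .4935 .0075 .11 37
```

```text
t 20.45 pos [0.4852 0.0131 0.1547] yaw 35.84 tool z [-0.015  0.002 -1.   ] F [-0.28 -0.48  0.11] T [ 0.02 -0.03  0.01] w 33.7
world delta mm [  8.3  -5.6 -44.7]  tool shift mm [ 4.   9.8 44.5]  turn deg [-0.57  0.62 -1.16]
```

step_arm([
  [[-0.3,0.3,-0.6],[2,5,5],34],
  [[-0.3,0.3,-0.6],[1.5,3,8],34],
  [[0,0,0],[0,1,10],34],
  [[0,0,0],[0,0,8],34],
  [[0,0,0],[0,0,2],34],
  [[0,0,0],[0,0,0],34],
])

```text
time: 20.95
position: [0.4916, 0.0074, 0.1142]
tool_rot: [-2.98, -0.988, 0.007]
ft_force: [1.0, 0.4, 0.4]
grip_width: 0.39
```

```bash
python3 go.py .4935 .0075 .028 37; python3 look.py c1 scene 130 120 90 110 1.5
```

```text
t 20.95 pos [0.4916 0.0074 0.1142] yaw 36.68 tool z [-0.005  0.    -1.   ] F [1.02 0.36 0.36] T [ 0.   -0.01 -0.  ] w 33.9
world delta mm [  1.9   0.1 -86.2]  tool shift mm [ 1.9  1.3 86.2]  turn deg [-0.18  0.21 -0.32]
```

View pics/c1.png

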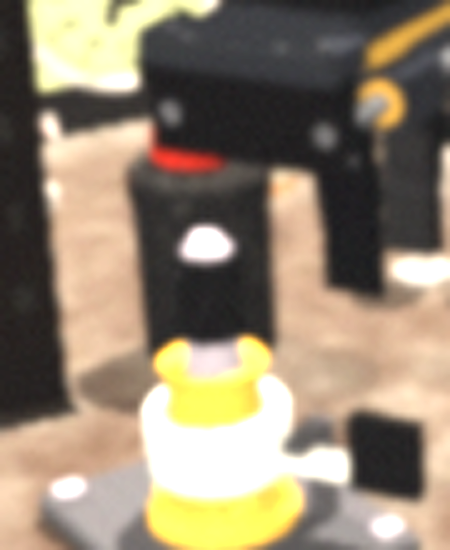

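The left finger (355,220) is on the near side of the paddle and the right one (410,180) on the far side. The gripper body is clear of the nozzle. Descending.

step_arm([
  [[-0.1,0.2,0],[1.5,1,8],34],
  [[0,0,0],[0,0,12],34],
  [[0,0,0],[0,0,12],34],
  [[0,0,0],[0,0,8],34],
  [[0,0,0],[0,0,4],34],
  [[0,0,0],[0,0,0],34],
])

```text
time: 21.5
position: [0.4955, 0.008, 0.0686]
tool_rot: [2.982, 0.988, 0.006]
ft_force: [-0.1, -0.0, 0.5]
grip_width: 0.391
```

```bash
python3 go.py .4935 .0075 .028 37; python3 look.py c2 scene 130 120 90 110 1.5
```

```text
t 21.5 pos [0.4955 0.008  0.0686] yaw 36.66 tool z [ 0.004  0.001 -1.   ] F [-0.08 -0.01  0.45] T [-0.01  0.02  0.01] w 34.0
world delta mm [ -2.   -0.5 -40.6]  tool shift mm [-2.1 -0.9 40.6]  turn deg [ 0.08 -0.21 -0.34]
```

View pics/c2.png

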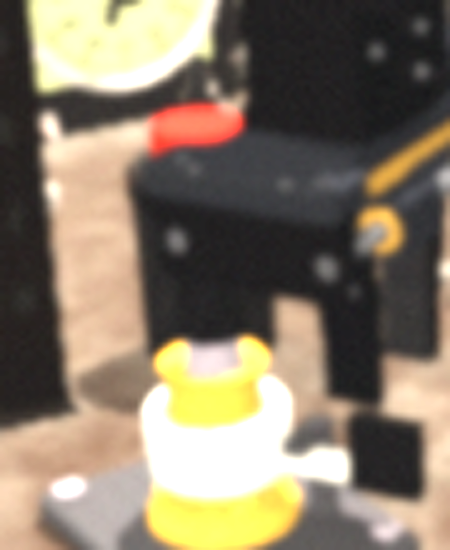

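step_arm([
  [[0,-0.2,0],[-1.5,-0.5,6],34],
  [[0,0,0],[0,0,8],34],
  [[0,0,0],[0,0,9],34],
  [[0,0,0],[0,0,7],34],
  [[0,0,0],[0,0,3],34],
  [[0,0,0],[0,0,0],34],
])

```text
time: 22.05
position: [0.4957, 0.0073, 0.0342]
tool_rot: [2.98, 0.987, 0.006]
ft_force: [-0.4, -0.5, 1.3]
grip_width: 0.389
```

```bash
python3 go.py .4935 .0075 .028 37; python3 look.py c3 scene 130 120 90 110 1.5
```

```text
t 22.05 pos [0.4957 0.0073 0.0342] yaw 36.64 tool z [ 0.004 -0.002 -1.   ] F [-0.38 -0.47  1.35] T [-0.03 -0.03  0.  ] w 33.9
world delta mm [-2.2  0.2 -6.2]  tool shift mm [-1.7 -1.5  6.2]  turn deg [ 0.23 -0.14 -0.36]
```

View pics/c3.png

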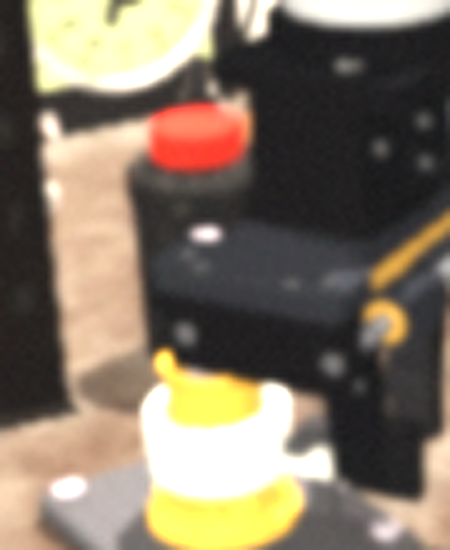

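The fingers now straddle the paddle properly, with tips at about 0.054. Closing.

step_arm([
  [[0,0,0],[-1,0,1.5],20],
  [[0,0,0],[0,0,0],10],
  [[0,0,0],[0,0,0],5],
  [[0,0,0],[0,0,0],4],
  [[0,0,0],[0,0,0],4],
  [[0,0,0],[0,0,0],4],
  [[0,0,0],[0,0,0],4],
], grip_force=40)

```text
time: 22.68
position: [0.4946, 0.008, 0.0334]
tool_rot: [2.979, 0.99, 0.006]
ft_force: [-0.1, -0.1, -2.0]
grip_width: 0.117
```

```bash
python3 sw.py
```

```text
t 22.68 pos [0.4946 0.008  0.0334] yaw 36.76 tool z [ 0.004 -0.001 -1.   ] F [-0.08 -0.1  -2.01] T [0.02 0.05 0.22] w 10.2
world delta mm [-14.6  30.5  10.6]  tool shift mm [  6.6 -33.1 -10.7]  turn deg [ 0.14 -0.19 24.76]
r 0.0756 swing by pos 0.507
```

A true pinch now (10.2 mm). I'll press down slightly to free the ledge, then swing back.

step_arm([
  [[0,0,0],[0,0,1.5],4],
  [[0,0,0],[0,0,1.5],4],
])

```text
time: 22.85
position: [0.4943, 0.0079, 0.0321]
tool_rot: [2.978, 0.991, 0.003]
ft_force: [-4.8, 0.1, 11.5]
grip_width: 0.11
```

step_arm([
  [[0,0,0],[0,0,1.6],4],
])

```text
time: 22.93
position: [0.4943, 0.0079, 0.0317]
tool_rot: [2.978, 0.991, 0.002]
ft_force: [-5.6, 0.8, 12.0]
grip_width: 0.108
```

Now swing back, keeping light pressure.

step_arm([
  [[0,0,2.4],[0,-3.2,1.6],4],
  [[0,0,2.4],[0,-3.2,1.6],4],
  [[0,0,2.4],[0,-3.2,1.6],4],
])

```text
time: 23.18
position: [0.4889, 0.0157, 0.0306]
tool_rot: [3.034, 0.795, -0.0]
ft_force: [-5.8, 1.1, 10.8]
grip_width: 0.113
```

```bash
python3 sw.py
```

```text
t 23.18 pos [0.4889 0.0157 0.0306] yaw 29.38 tool z [ 0.001 -0.005 -1.   ] F [-5.81  1.11 10.76] T [0.42 1.22 0.28] w 9.9
world delta mm [-8.9 22.8 13.4]  tool shift mm [  3.4 -24.1 -13.5]  turn deg [ 0.29  0.04 17.38]
r 0.0759 swing by pos 0.38
```

step_arm([
  [[0,0,2.4],[0,-3.2,1.4],4],
  [[0,0,2.4],[0,-3.2,1.4],4],
  [[0,0,2.4],[0,-3.2,1.4],4],
])

```text
time: 23.43
position: [0.484, 0.0253, 0.0303]
tool_rot: [3.078, 0.595, -0.003]
ft_force: [-6.5, 0.7, 11.8]
grip_width: 0.11
```

```bash
python3 sw.py
```

```text
t 23.43 pos [0.484  0.0253 0.0303] yaw 21.88 tool z [-0.    -0.007 -1.   ] F [-6.46  0.7  11.83] T [0.34 1.2  0.21] w 9.6
world delta mm [-4.  13.2 13.7]  tool shift mm [  1.1 -13.7 -13.8]  turn deg [0.36 0.14 9.88]
r 0.0761 swing by pos 0.239
```

step_arm([
  [[0,0,2.4],[0,-3.2,1.4],4],
  [[0.1,0,2.4],[0,-3.2,1.4],4],
  [[0.1,0,2.4],[0,-3.2,1.2],4],
  [[0.1,0,1.5],[0,-2.0,1.0],4],
])

```text
time: 23.77
position: [0.4801, 0.0376, 0.0307]
tool_rot: [3.118, 0.349, -0.005]
ft_force: [-4.8, -1.7, 10.1]
grip_width: 0.113
```

```bash
python3 sw.py
```

```text
t 23.77 pos [0.4801 0.0376 0.0307] yaw 12.77 tool z [-0.003 -0.004 -1.   ] F [-4.81 -1.71 10.05] T [0.15 0.94 0.16] w 9.9
world delta mm [-0.1  0.9 13.3]  tool shift mm [  0.   -0.8 -13.3]  turn deg [0.21 0.21 0.77]
r 0.0761 swing by pos 0.069
```

Swing is about 0.07, so I'll let the sleeve up in a controlled way.

step_arm([
  [[0,0,0.5],[0,-0.7,-1],4],
  [[0,0,0],[0,0,-1.5],4],
  [[0,0,0],[0,0,-1.5],4],
  [[0,0,0],[0,0,-1.5],4],
  [[0,0,0],[0,0,-1.5],4],
])

```text
time: 24.18
position: [0.4803, 0.0387, 0.0418]
tool_rot: [3.118, 0.332, -0.005]
ft_force: [-2.0, 0.5, 3.5]
grip_width: 0.112
```

```bash
python3 sw.py
```

```text
t 24.18 pos [0.4803 0.0387 0.0418] yaw 12.16 tool z [-0.002 -0.007 -1.   ] F [-1.96  0.47  3.48] T [0.16 0.47 0.05] w 9.7
world delta mm [-0.3 -0.2  2.2]  tool shift mm [-0.3  0.1 -2.2]  turn deg [0.34 0.22 0.16]
r 0.0758 swing by pos 0.056
```

step_arm([
  [[0,0,0],[0,0,-0.6],4],
  [[0,0,0],[0,0,-0.4],4],
])

```text
time: 24.35
position: [0.4803, 0.0387, 0.0433]
tool_rot: [3.118, 0.332, -0.005]
ft_force: [-2.0, 1.8, 2.9]
grip_width: 0.114
```

```bash
python3 sw.py;  python3 look.py c4 scene 130 120 90 110 1.2
```

```text
t 24.35 pos [0.4803 0.0387 0.0433] yaw 12.15 tool z [-0.002 -0.007 -1.   ] F [-2.03  1.76  2.89] T [0.29 0.39 0.06] w 9.9
world delta mm [-0.3 -0.2  0.7]  tool shift mm [-0.3  0.1 -0.7]  turn deg [0.35 0.21 0.15]
r 0.0758 swing by pos 0.056
```

View pics/c4.png

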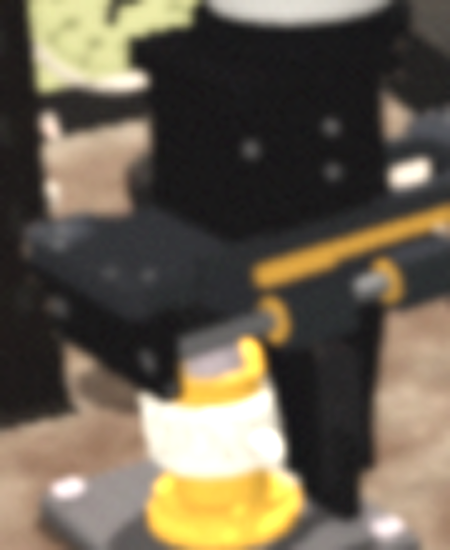

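The sleeve is back up, with its top now at about (215,395). I'll release and back away upward.

step_arm([
  [[0,0,0],[0,0,0],16],
  [[0,0,0],[0,0,0],26],
  [[0,0,0],[0,0,0],34],
  [[0,0,0],[0,0,0],34],
  [[0,0,0],[0,0,-5],34],
  [[0,0,0],[0,0,-10],34],
  [[0,0,0],[0,0,-20],34],
  [[0,0,0],[0,0,-25],34],
  [[0,0,0],[0,0,-25],34],
  [[0,0,0],[0,0,-25],34],
  [[0,0,0],[0,0,-20],34],
  [[0,0,0],[0,0,-5],34],
])

```text
time: 25.4
position: [0.4801, 0.0389, 0.1858]
tool_rot: [3.118, 0.332, -0.005]
ft_force: [0.1, -0.1, -0.2]
grip_width: 0.392
```

step_arm([
  [[0,0,0],[4,25,-5],34],
  [[0,0,0],[4,30,0],34],
  [[0,0,0],[4,30,0],34],
  [[0,0,0],[4,30,0],34],
  [[0,0,0],[4,25,0],34],
  [[0,0,0],[0,10,0],34],
  [[0,0,0],[0,0,0],34],
])

```text
time: 25.98
position: [0.5349, -0.1062, 0.1967]
tool_rot: [3.114, 0.342, 0.008]
ft_force: [-1.1, 0.2, 0.6]
grip_width: 0.39
```

```bash
python3 sw.py;  python3 look.py d1 scene 130 120 90 110 1.2; python3 look.py d2 top 130 130 100 80 1.2; python3 look.py d3 top 0 0 512 384
```

```text
t 25.98 pos [ 0.5349 -0.1062  0.1967] yaw 12.55 tool z [ 0.006 -0.008 -1.   ] F [-1.06  0.25  0.58] T [0.06 0.05 0.02] w 33.9
world delta mm [ -54.9  144.7 -152.7]  tool shift mm [ -22.8 -154.5  151.2]  turn deg [ 0.52 -0.25  0.55]
r 0.1614 swing by pos 1.301
```

View pics/d1.png

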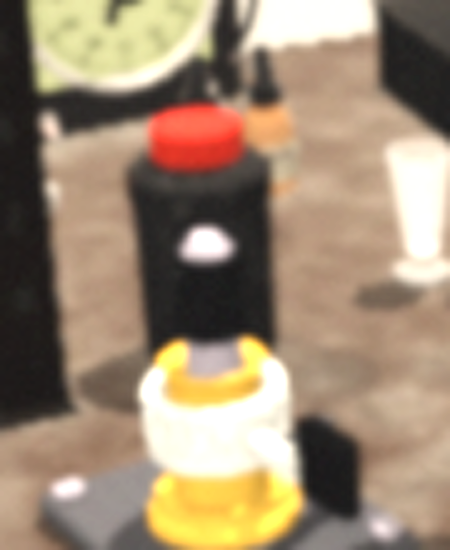

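View pics/d2.png

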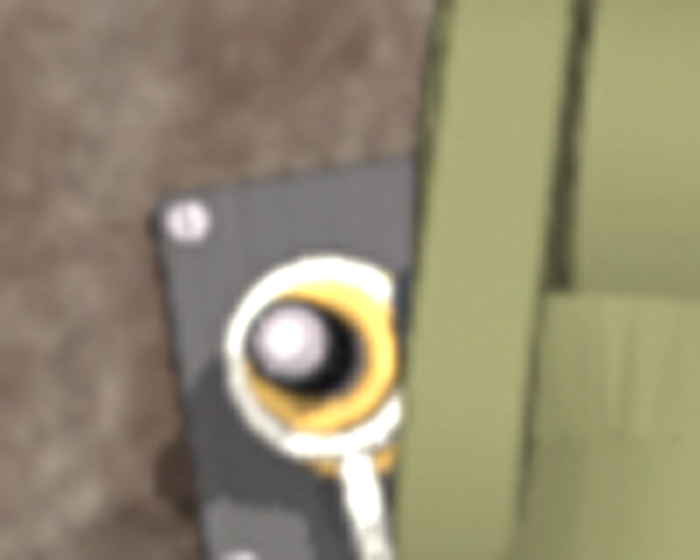

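View pics/d3.png

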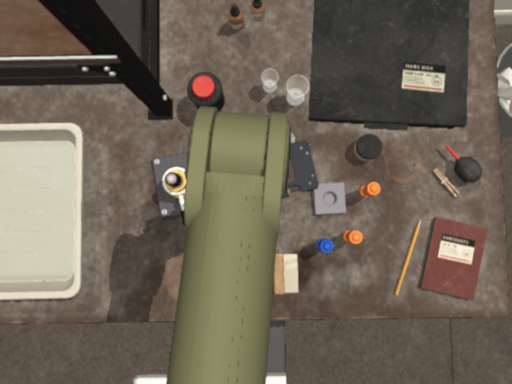

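Run:
```python
from h import *
t=dict(np.load("last_top.npz"));C=cloud(t);hsv=cv2.cvtColor(t["frame"],cv2.COLOR_RGB2HSV)
r=(slice(160,200),slice(155,188));Z=C[r][...,2];H=hsv[r]
print("spout z",np.nanpercentile(Z,[98,99.5]).round(4))
w=(H[...,1]<50)&(H[...,2]>190)&(Z>.05)&(Z<.085);print("sleeve top z",w.sum(),np.median(Z[w]).round(4))
t0=dict(np.load("top0.npz"));Z0=cloud(t0)[r][...,2];H0=cv2.cvtColor(t0["frame"],cv2.COLOR_RGB2HSV)[r]
w=(H0[...,1]<50)&(H0[...,2]>190)&(Z0>.05)&(Z0<.085);print("initially",w.sum(),np.median(Z0[w]).round(4))
s=dict(np.load("last_scene.npz"));s0=dict(np.load("scene0.npz"))
for n,d in(("now",s),("before",s0)):
    h=cv2.cvtColor(d["frame"],cv2.COLOR_RGB2HSV);m=(h[...,1]<70)&(h[...,2]>190);col=np.where(m[185:230,165])[0]+185;print(n,col.min(),col.max())
```

```text
spout z [0.6342 0.6351]
sleeve top z 156 0.0703
initially 208 0.0706
now 201 213
before 201 213
```

```bash
python3 -c "
from bench import order,status
print(order.close_job()); print(status.get_state()['time'])"
```

```text
the job is handed in; nothing more can be done
None
the job is handed in; nothing more can be done
```

The nozzle is locked into the coupler, and I handed the job in at about 26 s of the 61 s allowed.

- **Hooking the sleeve:** I pushed the sleeve to its stop by the lever and swung the lever about 0.5 rad under the catch. It stayed down by itself.
- **Seating the nozzle:** The valve piston met the plug with about 6 N at TCP z ≈ 0.0825. The seat came at about 0.074, where pressing harder gave no more travel. My highest reading was about 13 N net of the nozzle's weight, against the 22 N limit.
- **Locking:** I swung the lever back to about 0.06 rad, let the sleeve up slowly, released it and backed the arm away.

**Last checks:**
- The sleeve top measured 70.3 mm, against 70.6 mm before the start. In the scene view it covers the same pixel rows as before.
- The nozzle stands upright in the socket.
- The brush, lens jar and look-alikes appear where they were. I did not check the film canister at the end because the arm hid it in the last top picture.

**What disagreed:**
- **Fingertip height:** The camera put the fingertips about 20 mm behind the reported TCP, not 8 mm ahead of it. The first lever push was therefore at best a marginal hold near the paddle's top edge, reading about 7.5 mm wide instead of 10 mm. It still hooked. I corrected for this in the later grasps, and the second pinch read about 10 mm.
- **Spout height:** My last depth check of the spout was invalid because the arm got into the crop. The nozzle's depth rests on the seating forces and the TCP heights.

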